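# Sort the bench into the colour-coded trays

### The arm

A 7-joint arm with a two-finger parallel gripper is mounted at the origin on a cart in front of the work surface, level with it; the furniture and walls round the work are solid. World frame = base frame: x ahead of the robot, y to its left, z up, the work surface at z = 0. Lengths are in m, angles in rad, forces in N, time in s.
With the tool pointing down it reaches from about 0.425 to 0.875 m from the base axis. Payload 8.4 kg.
Tool frame: the origin (TCP) lies at the very end of the fingers, on their centre line; the grasp point (between the pads) lies 19 mm behind it; z points along the fingers, y is the direction in which the jaws open and shut (so a half turn about z gives the same grasp; the last joint's range is limited). The gripper opens to 87 mm and grips with 3 to 60 N. Pads are 19 mm wide; open, the fingers measure 117 mm over their backs; the gripper's body (75 mm by 190 mm) begins 51 mm behind the grasp point.
Start: joints at [1.137, 0.333, 0.04, 1.465, -0.013, 1.343, -0.059], TCP at [0.214, -0.614, 0.194] pointing down, gripper open.
Joint ranges: [-2.58, 2.58], [-0.38, 2.09], [-1.3, 1.39], [0.25, 2.4], [-1.5, 4.64], [0.08, 2.09], [-2.65, 2.65]. Speed limits (rad/s): [2.22, 2.22, 2.79, 2.79, 3.14, 3.14, 3.14].

### API

Orientations are given as a unit quaternion [w, x, y, z].
In Python, from bench import status, camera, robot gives the robot as it stands.
- The arm moves only by the tool servo_tool, never from a script. Its argument "moves" is a list of rows, each an object with "xyz": the shift along the tool's x, y, z in m, a list of three; "angular": the turn, a rotation vector about the tool's x, y, z in rad, a list of three. In form: [{"xyz": [dx, dy, dz], "angular": [ax, ay, az]}, ...]. A call has 1 to 10 rows; each row shifts and turns the commanded pose from where the row before left it, along the tool's axes as they then stand; what a row does not reach is not made up. A row lasts 1/12 s, in which the tool goes at most 41.7 mm and 7.16 degrees, less where a joint would pass 70% of its speed; a pose out of reach is approached as far as the arm can. A call with a gripper value outside its range is refused whole. "gripper" is the gripper's target within -1 to 1 (shut at 1, half-way at 0, fully open at -1), set as the call begins (left out, the last holds). The fingers move at their own pace and stop on an object; the grip force is fixed at half the most. Time passes only in rows, so rows that do not move let the fingers close. It gives the time, the measured TCP pose, the force and the opening at its end, in the units of the state.
- status.observe(): the state, without advancing time (a new reading comes with each control period).
- camera(name): name is "side" or "top"; returns a dict with "img" (384x512x3 uint8, blue, green, red), "range_z" (384x512 float32, m along the optical axis (not along the pixel's ray), 0 where there is no reading), "fov_y" (degrees; the focal length in pixels is half the picture's height over the tangent of half this angle, whatever the lens; pixels are square), "cx", "cy" (the principal point, pixels), "world_from_camera" (4x4, takes a point from camera to world coordinates). Camera axes: x right, y up, looking along -z (the intrinsics and any distortion apply to the point x, -y, -z); pixel columns grow to the right and rows downward; lengths in m; the calibration is good to about 2 mm. A picture is of the moment at which its call begins.
- robot.hand_in(): hands the job in, once; it reports no verdict.
The state is a dict: "time_s": time; "joint_positions": joint angles; "joint_velocities": joint speeds; "tau": joint torques, N m; "eef_pos": TCP position; "orientation": TCP orientation; "ft_force": force on the tool from outside, world axes, zero at the start; "moment": the same for the moment, N m; "opening": opening from 0.0 (shut) to 1.0 (fully open).
Only numpy, scipy, OpenCV 4.12 (cv2) and the standard library are available. Lean on these libraries where they do the work, as an engineer would, in place of code of your own. Each camera call takes 0.05 s, during which the arm holds its last target. There are 200 camera calls.

### The job

Clear the row of things along the front of the bench into the trays behind it: the yellow-lidded sample cup into the blue tray, the two amber dropper bottles into the green tray, one in each bay, and the two red stoppers into the orange tray, one in each bay. Everything must end upright and flat on its tray's floor, and the glass measuring cylinder must stay standing where it is.

Things in the scene. Friction and masses are not known exactly. Their poses are not given: they have to be found in the camera images.
- cup: sample cup: short clear plastic pot with a pale content and a wide yellow screw lid. 62 mm high; body tapering, at most 55 mm across, lid 61 mm across from 49 to 62 mm height. Round, 0.03 to 0.06 kg. Origin at the centre of its underside, z up.
- dropper_a: small round amber-brown dropper bottle with a black dropper top; one of two alike. Body 33 mm across up to 65 mm height, then a narrower neck and rubber teat up to 102 mm. 0.05 to 0.1 kg. Origin at the centre of its underside, z up.
- dropper_b: small round amber-brown dropper bottle with a black dropper top; one of two alike. Body 33 mm across up to 65 mm height, then a narrower neck and rubber teat up to 102 mm. 0.05 to 0.1 kg. Origin at the centre of its underside, z up.
- stopper_a: red rubber stopper, one of two alike: 31 mm across, 26 mm high, standing on end, 0.02 to 0.04 kg. Origin at the centre of its underside, z up.
- stopper_b: red rubber stopper, one of two alike: 31 mm across, 26 mm high, standing on end, 0.02 to 0.04 kg. Origin at the centre of its underside, z up.
- blue_tray: blue open square plastic tray, one bay, for the sample cup. Outside 92 by 92 mm, walls 24 mm high and 4 mm thick, floor 4 mm thick, 84 by 84 mm inside. Fixed to the bench. Origin at the centre of its underside, z up, sides along x and y; the bay's centre lies over the origin.
- green_tray: green open plastic tray with two square bays, for the dropper bottles. Outside 120 mm (x) by 62 mm (y), walls 24 mm high and 4 mm thick, floor 4 mm thick. Fixed to the bench. Origin at the centre of its underside, z up, long side along its x; one 4 mm divider at x = 0, as high as the walls. The bays are 54 mm by 54 mm inside, their centres at x = +29 mm and x = -29 mm.
- orange_tray: orange open plastic tray with two square bays, for the stoppers. Outside 120 mm (x) by 62 mm (y), walls 14 mm high and 4 mm thick, floor 4 mm thick. Fixed to the bench. Origin at the centre of its underside, z up, long side along its x; one 4 mm divider at x = 0, as high as the walls. The bays are 54 mm by 54 mm inside, their centres at x = +29 mm and x = -29 mm.
- cylinder: tall glass measuring cylinder (a bystander), tube 27 mm across on a blue hexagonal foot 52 by 59 mm, 176 mm high; loose and easily knocked over; right of the row. Origin at the centre of its underside, z up. Close behind it a tall beige-draped instrument (over 0.25 m high, y = -0.15 to -0.40, x from 0.5) must be kept clear of.

How it is judged:
At the end, for the whole second after the job is handed in: Cup in the blue tray (within 17 mm of its centre along x and y), one dropper bottle in each green bay (14 mm), one stopper in each orange bay (15 mm); either of a pair in either bay; each upright within 0.12 rad, underside under 9 mm above the tray's underside, at rest (x of cup in the frame of blue_tray between -0.017 and 0.017 m and y of cup in the frame of blue_tray between -0.017 and 0.017 m and (((x of dropper_a in the frame of green_tray between 0.015 and 0.043 m and y of dropper_a in the frame of green_tray between -0.014 and 0.014 m) and (x of dropper_b in the frame of green_tray between -0.043 and -0.015 m and y of dropper_b in the frame of green_tray between -0.014 and 0.014 m)) or ((x of dropper_a in the frame of green_tray between -0.043 and -0.015 m and y of dropper_a in the frame of green_tray between -0.014 and 0.014 m) and (x of dropper_b in the frame of green_tray between 0.015 and 0.043 m and y of dropper_b in the frame of green_tray between -0.014 and 0.014 m))) and (((x of stopper_a in the frame of orange_tray between 0.014 and 0.044 m and y of stopper_a in the frame of orange_tray between -0.015 and 0.015 m) and (x of stopper_b in the frame of orange_tray between -0.044 and -0.014 m and y of stopper_b in the frame of orange_tray between -0.015 and 0.015 m)) or ((x of stopper_a in the frame of orange_tray between -0.044 and -0.014 m and y of stopper_a in the frame of orange_tray between -0.015 and 0.015 m) and (x of stopper_b in the frame of orange_tray between 0.014 and 0.044 m and y of stopper_b in the frame of orange_tray between -0.015 and 0.015 m))) and z of cup in the frame of blue_tray between 0 and 0.009 m and angle between each of cup, dropper_a, dropper_b, stopper_a, stopper_b's own z axis and vertical below 0.12 rad and linear speed of each of cup, dropper_a, dropper_b, stopper_a, stopper_b below 0.02 m/s and angular speed of each of cup, dropper_a, dropper_b, stopper_a, stopper_b below 0.2 rad/s and z of dropper_a in the frame of green_tray between 0 and 0.009 m and z of dropper_b in the frame of green_tray between 0 and 0.009 m and z of stopper_a in the frame of orange_tray between 0 and 0.009 m and z of stopper_b in the frame of orange_tray between 0 and 0.009 m); the robot touches nothing.
It fails at once if the glass measuring cylinder is knocked over or shifted by more than 30 mm (angle between cylinder's own z axis and vertical above 0.35 rad or distance of cylinder from where it was at the start of the episode above 0.03 m).
It also fails if it takes over 141 s, if anything falls off the work surface, if the arm or the gripper's body presses on something with over 40 N, if the wrist force passes 120 N, or if a joint passes its speed limit or range.

## Working session

There is one attempt and no reset: what is moved stays moved. The work goes in short steps, Python scripts to look and compute and a tool call to move; the robot and the scene stay as the last step left them, time stands still between calls to the robot, and variables do not carry over. Pictures are saved under pics/ and viewed, about 12 in all and at most 16, crops included, and the job is handed in when it is done.

Besides the shell and the picture viewer there is one more tool, called after "Request:" by a JSON object that holds its "method" and its "body", one argument or row to a line. servo_tool: Moves the arm, as the interface text tells. Its arguments: {"type":"object","properties":{"moves":{"type":"array"},"gripper":{"type":"number"}},"required":["moves"]}

```bash
mkdir -p pics; ls; python3 - <<'E'
from bench import status,camera,robot
import cv2
for n in("top","side"):
    c=camera(n); cv2.imwrite(f"pics/{n}0.png",c["img"]); print(n,c["fov_y"],c["cx"],c["cy"],c["world_from_camera"].round(3).tolist(),[k for k in c])
s=status.observe(); print({k:s[k] for k in("time_s","eef_pos","orientation","opening","ft_force")})
E
```

```text
pics
top 57.35439279073893 259.0623623800434 189.87007213404175 [[-0.027, 0.996, -0.081, 0.437], [-1.0, -0.027, 0.002, 0.086], [-0.0, 0.081, 0.997, 0.953], [0.0, 0.0, 0.0, 1.0]] ['img', 'range_z', 'fov_y', 'cx', 'cy', 'world_from_camera']
side 53.89997068494814 255.72183510678468 195.55892090461498 [[-0.945, 0.133, -0.299, 0.262], [-0.328, -0.39, 0.861, 0.838], [-0.003, 0.911, 0.412, 0.402], [0.0, 0.0, 0.0, 1.0]] ['img', 'range_z', 'fov_y', 'cx', 'cy', 'world_from_camera']
{'time_s': 0.1, 'eef_pos': array([ 0.21340887, -0.61346717,  0.19305678]), 'orientation': array([-7.21816972e-04,  9.86017753e-01,  1.66638659e-01, -1.67158143e-04]), 'opening': 0.9986012257855589, 'ft_force': array([-0.42040174,  0.04311191,  0.20202147])}
```

View pics/top0.png

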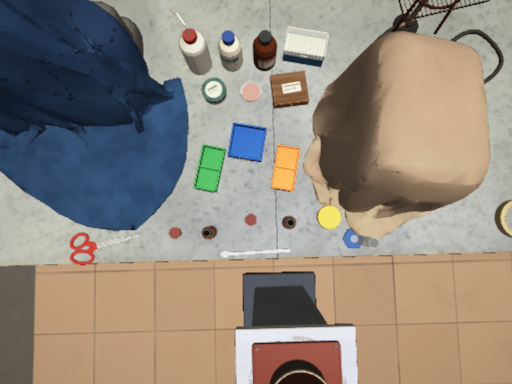

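View pics/side0.png

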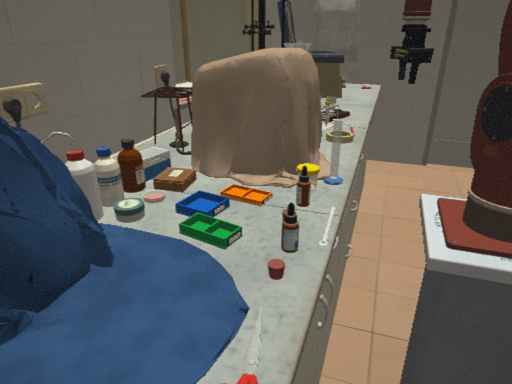

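Top view: stoppers at (175,233) and (251,220), droppers at (209,232) and (289,222), cup lid at (329,217), cylinder foot at (353,239). Green tray is at (210,168), blue at (248,142), orange at (286,168).

```bash
cat > h.py <<'E'
from bench import status,camera,robot
import cv2,numpy as np
def world(c):
    h,w=c["range_z"].shape; f=h/2/np.tan(np.radians(c["fov_y"]/2)); v,u=np.mgrid[:h,:w]; d=c["range_z"]
    P=np.stack([(u-c["cx"])/f*d,-(v-c["cy"])/f*d,-d,np.ones_like(d)],-1)@c["world_from_camera"].T
    return P[...,:3]
E
python3 - <<'E'
from h import *
c=camera("top"); P=world(c); hsv=cv2.cvtColor(c["img"],cv2.COLOR_BGR2HSV)
print("table",P[200:210,140:150,2].mean(),P[245,190:200].mean(0))
H,S,V=[hsv[...,i].astype(int) for i in range(3)]
def tray(n,lo,hi,box,zh):
    x0,x1,y0,y1=box; m=np.zeros(H.shape,bool); m[y0:y1,x0:x1]=True; m&=(H>=lo)&(H<=hi)&(S>150)&(c["range_z"]>0)
    q=P[m]; r=q[q[:,2]>zh]; 
    for k,a in(("all",q),("rim",r)):
        rc=cv2.minAreaRect(a[:,:2].astype(np.float32)*1000); print(n,k,len(a),np.round(rc[0],1),np.round(rc[1],1),round(rc[2],1),"z",np.percentile(a[:,2],[5,50,95]).round(3))
tray("green",45,80,(185,235,135,200),.015); tray("blue",100,130,(222,272,115,168),.015); tray("orange",5,22,(265,305,135,198),.009)
for n,(u,v) in dict(sA=(175,233),dA=(209,232),sB=(251,220),dB=(289,222),cup=(329,217),cyl=(358,240)).items():
    r=16; sub=P[v-r:v+r,u-r:u+r].reshape(-1,3); sub=sub[sub[:,2]>.008]
    near=sub[np.hypot(*(sub[:,:2]-P[v,u,:2]).T)<.05]
    print(n,len(near),"zmax",near[:,2].max().round(3))
    for lo,hi in((.01,.035),(.04,.07),(.07,.12),(.12,.2)):
        a=near[(near[:,2]>lo)&(near[:,2]<hi)]
        if len(a)>3: print("  ",lo,hi,len(a),"min",a[:,:2].min(0).round(3),"max",a[:,:2].max(0).round(3),"mean",a.mean(0).round(3))
E
```

```text
table 0.028824403138005855 [0.37063894 0.26141837 0.00066489]
green all 47 [575.5 215.9] [ 56.4 117.1] 77.6 z [0.004 0.018 0.025]
green rim 28 [574.9 217.4] [ 56.2 116.6] 79.0 z [0.016 0.021 0.025]
blue all 1119 [643.8 113.5] [89.6 90.8] 79.0 z [0.002 0.005 0.025]
blue rim 186 [643.8 113.5] [89.6 90.7] 79.0 z [0.017 0.023 0.026]
orange all 960 [571.9  12.1] [ 59.5 118.2] 79.1 z [0.002 0.005 0.015]
orange rim 187 [571.9  12. ] [ 59.3 118.2] 79.1 z [0.01  0.014 0.017]
sA 113 zmax 0.031
   0.01 0.035 111 min [0.392 0.294] max [0.421 0.321] mean [0.407 0.307 0.026]
dA 164 zmax 0.104
   0.01 0.035 13 min [0.394 0.199] max [0.423 0.214] mean [0.411 0.203 0.023]
   0.04 0.07 76 min [0.391 0.199] max [0.422 0.231] mean [0.407 0.211 0.059]
   0.07 0.12 69 min [0.397 0.204] max [0.417 0.226] mean [0.407 0.214 0.085]
sB 109 zmax 0.953
   0.01 0.035 104 min [0.423 0.094] max [0.449 0.123] mean [0.436 0.108 0.026]
dB 146 zmax 0.103
   0.04 0.07 75 min [ 0.41  -0.008] max [0.441 0.025] mean [0.427 0.01  0.059]
   0.07 0.12 65 min [ 0.416 -0.003] max [0.436 0.019] mean [0.426 0.009 0.084]
cup 565 zmax 0.067
   0.01 0.035 106 min [ 0.426 -0.136] max [ 0.479 -0.068] mean [ 0.469 -0.106  0.019]
   0.04 0.07 455 min [ 0.408 -0.122] max [ 0.466 -0.063] mean [ 0.437 -0.092  0.062]
cyl 483 zmax 0.177
   0.01 0.035 202 min [ 0.354 -0.203] max [ 0.416 -0.139] mean [ 0.395 -0.174  0.015]
   0.04 0.07 27 min [ 0.369 -0.165] max [ 0.39  -0.153] mean [ 0.381 -0.156  0.055]
   0.07 0.12 65 min [ 0.367 -0.176] max [ 0.39  -0.153] mean [ 0.38  -0.158  0.097]
   0.12 0.2 110 min [ 0.366 -0.176] max [ 0.39  -0.152] mean [ 0.379 -0.161  0.146]
```

```bash
python3 - <<'E'
from h import *
c=camera("top"); P=world(c); ok=c["range_z"]>0
c2=camera("side"); P2=world(c2); ok2=c2["range_z"]>0
Q=np.r_[P[ok],P2[ok2]]
ys=np.arange(.40,-.32,-.04)
print("max z (mm) cols y:",ys.round(2))
for x in np.arange(.74,.32,-.04):
    r=[]
    for y in ys:
        a=Q[(abs(Q[:,0]-x)<.02)&(abs(Q[:,1]-y)<.02)&(Q[:,2]<.6)]
        r.append(int(1000*np.percentile(a[:,2],97)) if len(a)>3 else -1)
    print(round(x,2),r)
# green tray by both views
for c,P in((c,P),(c2,P2)):
    hsv=cv2.cvtColor(c["img"],cv2.COLOR_BGR2HSV); m=cv2.inRange(hsv,(50,120,40),(92,255,255))>0
    m&=(abs(P[...,0]-.575)<.1)&(abs(P[...,1]-.217)<.1)&(c["range_z"]>0)
    for nm,mm in(("all",m),("rim",m&(P[...,2]>.018))):
        a=P[mm]; rc=cv2.minAreaRect(a[:,:2].astype(np.float32)*1000); print(nm,len(a),np.round(rc[0],1),np.round(rc[1],1),round(rc[2],1),np.percentile(a[:,2],[5,95]).round(3))
E
```

```text
max z (mm) cols y: [ 0.4   0.36  0.32  0.28  0.24  0.2   0.16  0.12  0.08  0.04  0.   -0.04
 -0.08 -0.12 -0.16 -0.2  -0.24 -0.28]
0.74 [189, 144, 32, 24, 2, 33, 2, 2, 2, 32, 32, 32, 74, 259, 309, 315, 314, 309]
0.7 [102, 42, 31, 23, 3, 2, 24, 24, 24, 3, 3, 3, 70, 282, 321, 324, 322, 317]
0.66 [29, 35, 32, 22, 20, 2, 24, 7, 24, 3, 3, 3, 89, 305, 331, 334, 331, 326]
0.62 [23, 24, 25, 23, 24, 24, 25, 24, 24, 14, 14, 20, 201, 325, 341, 343, 339, 334]
0.58 [25, 23, 21, 20, 24, 24, 3, 20, 23, 14, 14, 21, 223, 334, 349, 348, 346, 342]
0.54 [24, 23, 21, 12, 24, 24, 3, 2, 2, 14, 15, 19, 232, 336, 349, 349, 348, 346]
0.5 [23, 21, 19, 2, 19, 23, 2, 2, 2, 13, 14, 3, 109, 309, 339, 344, 345, 345]
0.46 [20, 19, 2, 2, 2, 2, 2, 26, 15, 27, 59, 3, 64, 145, 246, 289, 304, 309]
0.42 [13, 2, 27, 26, 90, 99, 3, 28, 25, 61, 98, 3, 64, 64, 21, 23, 49, 21]
0.38 [2, 2, 26, 2, 59, 64, 2, 2, 2, 2, 3, 2, 2, 4, 174, 16, 17, 10]
0.34 [2, 2, 2, 2, 2, 4, 7, 6, 6, 7, 5, 3, 3, 3, 9, 3, 3, 2]
all 1014 [575. 216.] [ 62.  118.1] 76.6 [0.002 0.025]
rim 222 [575. 216.] [ 62.  118.1] 76.6 [0.019 0.026]
all 1274 [591.2 201.8] [ 90.4 150.9] 76.5 [0.004 0.024]
rim 453 [581.4 212.5] [ 73.4 126.7] 76.4 [0.019 0.025]
```

Request:
{"method": "servo_tool", "body": {
  "moves": [
    {"xyz": [0, 0, -0.03], "angular": [0, 0, 0]},
    {"xyz": [0, 0, -0.04], "angular": [0, 0, 0]},
    {"xyz": [0, 0, -0.04], "angular": [0, 0, 0]},
    {"xyz": [0, 0, -0.03], "angular": [0, 0, 0]},
    {"xyz": [0, 0, 0], "angular": [0, 0, 0]}
  ],
  "gripper": -1
}}

```text
time_s: 0.67
eef_pos: [0.2142, -0.6157, 0.3416]
orientation: [0.005, 0.986, 0.167, 0.001]
ft_force: [0.6, -1.4, 1.0]
opening: 0.996
```

```bash
python3 - <<'E'
from h import *
from scipy.spatial.transform import Rotation as R
c=camera("side"); P=world(c); s=status.observe(); q=s["orientation"]; Rm=R.from_quat(q[[1,2,3,0]]).as_matrix()
m=(c["range_z"]>0); L=(P[m]-s["eef_pos"])@Rm
for a in np.arange(.01,-.26,-.015):
    k=L[(abs(L[:,2]-a)<.0075)&(np.hypot(L[:,0],L[:,1])<.15)]
    if len(k): print(round(a,3),len(k),"x",k[:,0].min().round(3),k[:,0].max().round(3),"y",k[:,1].min().round(3),k[:,1].max().round(3))
v,u=np.where(m); i=np.argmin(np.linalg.norm(P[m]-s["eef_pos"],axis=1)); print(u[i],v[i])
im=c["img"][max(0,v[i]-110):v[i]+20,max(0,u[i]-80):u[i]+80]; cv2.imwrite("pics/grip.png",cv2.resize(im,None,fx=4,fy=4))
t=camera("top"); T=world(t); ok=t["range_z"]>0
Q=np.r_[T[ok],P[m]]
Q=Q[(Q[:,2]>.08)&(Q[:,0]>.44)&(Q[:,0]<.62)&(Q[:,1]>-.2)&(Q[:,1]<-.03)]
for z in(.09,.11,.14,.18,.22):
  print(z,[(round(x,2),Q[(Q[:,2]>z)&(abs(Q[:,0]-x)<.01),1].max().round(3)) for x in np.arange(.45,.6,.02) if ((Q[:,2]>z)&(abs(Q[:,0]-x)<.01)).sum()>2])
E
```

```text
-0.035 45 x -0.009 0.015 y -0.057 0.056
-0.05 81 x -0.008 0.015 y -0.056 0.06
-0.065 75 x -0.01 0.015 y -0.06 0.061
-0.08 79 x -0.009 0.015 y -0.066 0.055
-0.095 107 x -0.01 0.037 y -0.083 0.071
-0.11 234 x -0.034 0.042 y -0.091 0.089
-0.125 242 x -0.035 0.043 y -0.096 0.089
-0.14 42 x 0.013 0.04 y -0.004 0.093
406 34
0.09 [(np.float64(0.47), np.float64(-0.126)), (np.float64(0.49), np.float64(-0.114)), (np.float64(0.51), np.float64(-0.093)), (np.float64(0.53), np.float64(-0.089)), (np.float64(0.55), np.float64(-0.082)), (np.float64(0.57), np.float64(-0.08)), (np.float64(0.59), np.float64(-0.081))]
0.11 [(np.float64(0.47), np.float64(-0.126)), (np.float64(0.49), np.float64(-0.114)), (np.float64(0.51), np.float64(-0.094)), (np.float64(0.53), np.float64(-0.089)), (np.float64(0.55), np.float64(-0.083)), (np.float64(0.57), np.float64(-0.082)), (np.float64(0.59), np.float64(-0.084))]
0.14 [(np.float64(0.47), np.float64(-0.132)), (np.float64(0.49), np.float64(-0.114)), (np.float64(0.51), np.float64(-0.1)), (np.float64(0.53), np.float64(-0.089)), (np.float64(0.55), np.float64(-0.083)), (np.float64(0.57), np.float64(-0.086)), (np.float64(0.59), np.float64(-0.088))]
0.18 [(np.float64(0.47), np.float64(-0.142)), (np.float64(0.49), np.float64(-0.114)), (np.float64(0.51), np.float64(-0.103)), (np.float64(0.53), np.float64(-0.092)), (np.float64(0.55), np.float64(-0.09)), (np.float64(0.57), np.float64(-0.091)), (np.float64(0.59), np.float64(-0.092))]
0.22 [(np.float64(0.47), np.float64(-0.15)), (np.float64(0.49), np.float64(-0.115)), (np.float64(0.51), np.float64(-0.105)), (np.float64(0.53), np.float64(-0.096)), (np.float64(0.55), np.float64(-0.094)), (np.float64(0.57), np.float64(-0.096)), (np.float64(0.59), np.float64(-0.097))]
```

View pics/grip.png

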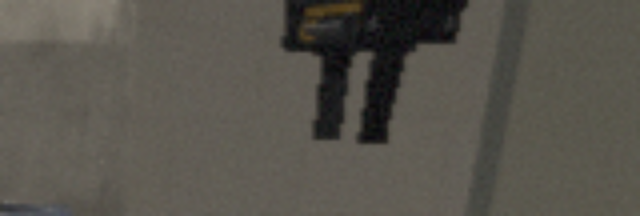

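The gripper crop shows its two fingers, with tips near crop row 140. The wide body lies along the jaw axis. The tip depth looks about 3 cm higher than the reported TCP, so I'm checking that.

```bash
python3 - <<'E'
from h import *
s0=status.observe(); c=camera("side"); P=world(c); s=status.observe()
print(s0["eef_pos"],s["eef_pos"],s["joint_velocities"].round(3),s["orientation"].round(3))
f=192/np.tan(np.radians(c["fov_y"]/2)); W=np.linalg.inv(c["world_from_camera"])
for d in(0,-.035,-.07):
  p=W@np.r_[s["eef_pos"]-[0,0,d],1]; print(d,c["cx"]+f*p[0]/-p[2],c["cy"]-f*p[1]/-p[2],-p[2])
print(c["range_z"][20:45,395:425:3].round(2))
E
```

```text
[ 0.21373229 -0.61441925  0.33517946] [ 0.21358866 -0.61382783  0.33339435] [ 0.001  0.015  0.     0.034  0.001 -0.004  0.001] [-0.     0.986  0.167 -0.   ]
0 411.60040230744863 47.074751659132886 1.2636952009532922
-0.035 413.37148331308913 35.720498629369956 1.249288473921943
-0.07 415.18388889197377 24.101317197423555 1.234881746890594
[[3.42 3.42 3.39 3.4  1.27 1.27 3.36 3.37 1.17 1.18]
 [3.42 3.45 3.4  3.41 1.27 1.27 3.37 3.35 1.18 1.18]
 [3.45 3.39 3.39 3.4  1.27 1.28 3.36 3.38 1.18 1.18]
 [3.44 3.42 3.41 3.42 1.28 1.27 3.4  3.38 1.19 1.18]
 [3.44 3.43 3.43 3.42 1.27 1.28 3.38 3.39 1.19 1.18]
 [3.45 3.43 3.43 3.4  1.27 1.28 3.41 3.39 1.18 1.19]
 [3.44 3.42 3.39 3.43 1.28 1.28 3.41 3.39 1.19 1.19]
 [3.43 3.44 3.43 3.39 1.28 1.28 3.41 3.39 1.19 1.19]
 [3.44 3.47 3.41 3.41 1.28 1.28 3.39 1.2  1.19 1.19]
 [3.43 3.45 3.43 3.45 1.28 1.29 3.38 1.19 1.2  1.19]
 [3.43 3.43 3.43 3.42 1.29 1.28 3.37 1.2  1.19 1.19]
 [3.44 3.46 3.4  1.3  1.28 1.28 3.41 1.2  1.2  1.2 ]
 [3.42 3.43 3.43 1.3  1.29 1.29 3.39 1.2  1.2  1.2 ]
 [3.45 3.45 3.48 1.29 1.29 1.29 3.44 1.2  1.2  1.2 ]
 [3.45 3.45 3.45 1.29 1.29 1.29 3.43 1.2  1.2  1.2 ]
 [3.46 3.46 3.47 1.3  1.29 1.29 3.42 1.2  1.2  1.2 ]
 [3.48 3.44 3.45 1.3  1.29 1.29 3.45 1.2  1.2  1.21]
 [3.46 3.45 3.45 3.46 3.44 3.43 3.45 1.21 1.21 3.4 ]
 [3.47 3.48 3.47 3.45 3.43 3.39 3.43 3.44 3.44 3.41]
 [3.47 3.47 3.47 3.48 3.49 3.46 3.42 3.44 3.42 3.4 ]
 [3.47 3.47 3.45 3.47 3.46 3.45 3.44 3.44 3.42 3.42]
 [3.46 3.49 3.47 3.45 3.46 3.46 3.43 3.41 3.44 3.4 ]
 [3.48 3.48 3.46 3.47 3.46 3.42 3.45 3.42 3.43 3.41]
 [3.49 3.48 3.47 3.49 3.45 3.47 3.45 3.44 3.44 3.42]
 [3.53 3.5  3.45 3.48 3.48 3.43 3.46 3.44 3.47 3.43]]
```

Request:
{"method": "servo_tool", "body": {
  "moves": [
    {"xyz": [0, -0.025, -0.02], "angular": [0, 0, 0]},
    {"xyz": [0, -0.03, -0.02], "angular": [0, 0, 0]},
    {"xyz": [0, -0.035, -0.02], "angular": [0, 0, 0]},
    {"xyz": [0, -0.035, 0], "angular": [0, 0, 0]},
    {"xyz": [0, -0.035, 0], "angular": [0, 0, 0]},
    {"xyz": [0, -0.03, 0], "angular": [0, 0, 0]},
    {"xyz": [0.036, -0.0014, 0], "angular": [0, 0, -0.08]},
    {"xyz": [0.036, -0.0014, 0], "angular": [0, 0, -0.08]},
    {"xyz": [0.036, -0.0014, 0], "angular": [0, 0, -0.08]},
    {"xyz": [0.036, -0.0014, 0], "angular": [0, 0, -0.08]}
  ]
}}

```text
time_s: 1.65
eef_pos: [0.2783, -0.3651, 0.3921]
orientation: [-0.001, 0.946, 0.323, -0.0]
ft_force: [0.7, -0.6, 0.2]
opening: 1.003
```

Request:
{"method": "servo_tool", "body": {
  "moves": [
    {"xyz": [0.036, -0.0014, 0], "angular": [0, 0, -0.08]},
    {"xyz": [0.036, -0.0014, 0], "angular": [0, 0, -0.08]},
    {"xyz": [0.036, -0.0014, 0], "angular": [0, 0, -0.08]},
    {"xyz": [0.036, -0.0014, 0], "angular": [0, 0, -0.08]},
    {"xyz": [0.036, -0.0014, 0], "angular": [0, 0, -0.08]},
    {"xyz": [0.036, -0.0014, 0], "angular": [0, 0, -0.08]},
    {"xyz": [0.036, -0.0014, 0], "angular": [0, 0, -0.08]},
    {"xyz": [0.036, -0.0014, 0], "angular": [0, 0, -0.08]},
    {"xyz": [0.036, -0.0014, 0], "angular": [0, 0, -0.08]},
    {"xyz": [0.036, -0.0014, 0], "angular": [0, 0, -0.08]}
  ]
}}

```text
time_s: 2.48
eef_pos: [0.4508, -0.0598, 0.392]
orientation: [-0.001, 0.746, 0.666, -0.001]
ft_force: [1.1, -1.0, -0.8]
opening: 0.999
```

Request:
{"method": "servo_tool", "body": {
  "moves": [
    {"xyz": [0.036, -0.0014, 0], "angular": [0, 0, -0.08]},
    {"xyz": [0.036, -0.0014, 0], "angular": [0, 0, -0.08]},
    {"xyz": [0.036, -0.0014, 0], "angular": [0, 0, -0.08]},
    {"xyz": [0.036, -0.0014, 0], "angular": [0, 0, -0.08]},
    {"xyz": [0.036, -0.0014, 0], "angular": [0, 0, -0.08]},
    {"xyz": [0.036, -0.0014, 0], "angular": [0, 0, -0.08]},
    {"xyz": [0.036, -0.0014, 0], "angular": [0, 0, -0.08]},
    {"xyz": [0.016, 0, 0.03], "angular": [0, 0, 0]},
    {"xyz": [0, 0, 0.03], "angular": [0, 0, 0]},
    {"xyz": [0, 0, 0], "angular": [0, 0, 0]}
  ]
}}

```text
time_s: 3.32
eef_pos: [0.4006, 0.1982, 0.3279]
orientation: [-0.003, 0.533, 0.846, -0.003]
ft_force: [1.1, -0.3, -0.3]
opening: 1.0
```

```bash
cat >> h.py <<'E'
from scipy.spatial.transform import Rotation as R
def delta(x,y,z,yaw):
    "shift in present tool axes to a world point, and turn about tool z for jaw angle yaw (deg)"
    s=status.observe(); q=s["orientation"]; M=R.from_quat(q[[1,2,3,0]]); m=M.as_matrix()
    cur=np.degrees(np.arctan2(m[1,1],m[0,1])); d=-(yaw-cur); d=(d+90)%180-90
    print("t",s["time_s"],"pos",s["eef_pos"].round(4),"jaw",cur.round(1),"tool dxyz",((np.r_[x,y,z]-s["eef_pos"])@m).round(4),"turn z",np.radians(d).round(3),"tilt tool xy",(m.T@[0,0,-1])[:2].round(4),"q7",s["joint_positions"][6].round(2))
E
python3 - <<'E'
from h import *
delta(.407,.214,.20,0)
s=status.observe(); c=camera("side"); P=world(c); f=192/np.tan(np.radians(c["fov_y"]/2)); W=np.linalg.inv(c["world_from_camera"])
p=W@np.r_[s["eef_pos"],1]; u,v=c["cx"]+f*p[0]/-p[2],c["cy"]-f*p[1]/-p[2]; print(u,v,-p[2])
near=(np.linalg.norm(P-s["eef_pos"],axis=-1)<.09)&(c["range_z"]>0); print("min z seen near tip",np.sort(P[near][:,2])[:20:4])
u,v=int(u),int(v); cv2.imwrite("pics/g2.png",cv2.resize(c["img"][max(0,v-110):v+40,max(0,u-100):u+100],None,fx=3,fy=3))
E
```

```text
t 3.3167 pos [0.4006 0.1982 0.3279] jaw 25.6 tool dxyz [0.0114 0.0137 0.1278] turn z 0.446 tilt tool xy [-0.0006  0.0086] q7 -0.01
303.6092550392996 74.16280303821463 0.6230081835131822
min z seen near tip [0.35697708 0.35730991 0.35767712 0.35784233 0.35857867]
```

View pics/g2.png

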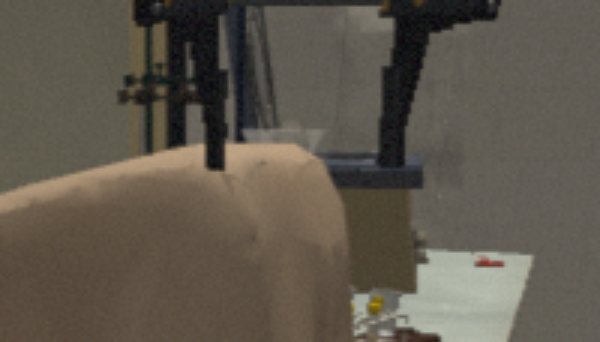

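The finger tips sit at crop row 168, image row 56, where the TCP projects to row 74. That puts the open tips about 29 mm above the reported TCP. I'll shut the gripper and look again.

Request:
{"method": "servo_tool", "body": {
  "moves": [
    {"xyz": [0.011, 0.014, 0], "angular": [0, 0, 0.09]},
    {"xyz": [0, 0, 0], "angular": [0, 0, 0.09]},
    {"xyz": [0, 0, 0], "angular": [0, 0, 0.09]},
    {"xyz": [0, 0, 0], "angular": [0, 0, 0.09]},
    {"xyz": [0, 0, 0], "angular": [0, 0, 0.086]},
    {"xyz": [0, 0, 0], "angular": [0, 0, 0]},
    {"xyz": [0, 0, 0], "angular": [0, 0, 0]},
    {"xyz": [0, 0, 0], "angular": [0, 0, 0]},
    {"xyz": [0, 0, 0], "angular": [0, 0, 0]},
    {"xyz": [0, 0, 0], "angular": [0, 0, 0]}
  ],
  "gripper": 1
}}

```text
time_s: 4.2
eef_pos: [0.4118, 0.2145, 0.3341]
orientation: [-0.0, 0.707, 0.707, 0.0]
ft_force: [-0.9, -0.3, -0.2]
opening: 0.327
```

```bash
python3 - <<'E'
from h import *
delta(.407,.214,.20,0)
s=status.observe(); c=camera("side"); P=world(c); print(s["opening"])
near=(np.linalg.norm(P-s["eef_pos"],axis=-1)<.07)&(c["range_z"]>0); q=P[near]; q=q[np.argsort(q[:,2])]; print(len(q),q[:12:3].round(3))
E
```

```text
t 4.2 pos [0.4118 0.2145 0.3341] jaw -0.1 tool dxyz [-0.0005 -0.0048  0.1341] turn z -0.001 tilt tool xy [-0.0001 -0.0001] q7 -0.5
0.3273302134839488
469 [[0.392 0.207 0.363]
 [0.43  0.223 0.363]
 [0.431 0.224 0.363]
 [0.396 0.223 0.364]]
```

```bash
python3 - <<'E'
from h import *
c=camera("side"); P=world(c); ok=c["range_z"]>0
for n,(x,y) in dict(dA=(.407,.214),sA=(.407,.307),dB=(.427,.01),cup=(.437,-.092)).items():
    a=P[ok&(np.hypot(P[...,0]-x,P[...,1]-y)<.045)]
    b=a[a[:,2]>.012]; print(n,"bench z",np.median(a[a[:,2]<.008,2]).round(4) if (a[:,2]<.008).any() else None,"zmax",np.percentile(b[:,2],99).round(3),"xy",b[:,:2].min(0).round(3),b[:,:2].max(0).round(3))
t=camera("top"); T=world(t); s=status.observe()
m=(np.linalg.norm(T[...,:2]-s["eef_pos"][:2],axis=-1)<.11)&(t["range_z"]>0)&(T[...,2]>.15); q=T[m]; print(len(q)); 
for z in np.arange(.33,.6,.02):
    k=q[abs(q[:,2]-z)<.01]
    if len(k)>3: print(z.round(2),len(k),k[:,:2].min(0).round(3),k[:,:2].max(0).round(3))
E
```

```text
dA bench z -0.0002 zmax 0.436 xy [0.37  0.181] [0.451 0.236]
sA bench z -0.0001 zmax 0.027 xy [0.395 0.295] [0.425 0.325]
dB bench z 0.0003 zmax 0.099 xy [0.413 0.003] [0.445 0.029]
cup bench z 0.0004 zmax 0.063 xy [ 0.41  -0.122] [ 0.482 -0.059]
39159
0.37 6 [0.395 0.204] [0.421 0.207]
0.39 9 [0.392 0.202] [0.422 0.205]
0.43 23 [0.325 0.176] [0.489 0.182]
0.45 1006 [0.324 0.176] [0.502 0.225]
0.47 1945 [0.315 0.176] [0.505 0.251]
0.49 26 [0.381 0.189] [0.427 0.193]
0.53 328 [0.36  0.177] [0.43  0.193]
0.57 275 [0.378 0.171] [0.453 0.217]
0.59 459 [0.384 0.172] [0.453 0.218]
```

Request:
{"method": "servo_tool", "body": {
  "moves": [
    {"xyz": [0, -0.005, 0.02], "angular": [0, 0, 0]},
    {"xyz": [0, 0, 0.03], "angular": [0, 0, 0]},
    {"xyz": [0, 0, 0.035], "angular": [0, 0, 0]},
    {"xyz": [0, 0, 0.035], "angular": [0, 0, 0]},
    {"xyz": [0, 0, 0.035], "angular": [0, 0, 0]},
    {"xyz": [0, 0, 0.035], "angular": [0, 0, 0]},
    {"xyz": [0, 0, 0.03], "angular": [0, 0, 0]},
    {"xyz": [0, 0, 0.014], "angular": [0, 0, 0]},
    {"xyz": [0, 0, 0], "angular": [0, 0, 0]},
    {"xyz": [0, 0, 0], "angular": [0, 0, 0]}
  ],
  "gripper": -1
}}

```text
time_s: 5.18
eef_pos: [0.4063, 0.2147, 0.0999]
orientation: [-0.001, 0.708, 0.707, -0.0]
ft_force: [-0.1, -0.2, 1.1]
opening: 0.863
```

```bash
cat >> h.py <<'E'
def tips():
    "finger tips as the side camera sees them, against the reported TCP"
    s=status.observe(); c=camera("side"); P=world(c)
    d=P-s["eef_pos"]; hsv=cv2.cvtColor(c["img"],cv2.COLOR_BGR2HSV)
    m=(np.abs(d[...,1])<.03)&(np.abs(d[...,0])<.075)&(d[...,2]>.005)&(d[...,2]<.06)&(c["range_z"]>0)&(hsv[...,2]<70)
    for sg in(-1,1):
        q=P[m&(sg*d[...,0]>.02)]
        if len(q): print("tip",sg,len(q),"low z",np.percentile(q[:,2],3).round(4),"x",np.percentile(q[:,0],[5,95]).round(3),"y",np.percentile(q[:,1],[5,95]).round(3))
    return c
E
python3 - <<'E'
from h import *
delta(.407,.2145,.011,0)
c=tips(); cv2.imwrite("pics/a1.png",cv2.resize(c["img"][100:300,180:420],None,fx=3,fy=3))
E
```

```text
t 5.1833 pos [0.4063 0.2147 0.0999] jaw -0.1 tool dxyz [-0.0003  0.0008  0.0889] turn z -0.001 tilt tool xy [-0.0003  0.0014] q7 -0.64
tip -1 82 low z 0.1314 x [0.361 0.368] y [0.214 0.227]
tip 1 96 low z 0.1316 x [0.445 0.453] y [0.212 0.227]
```

View pics/a1.png

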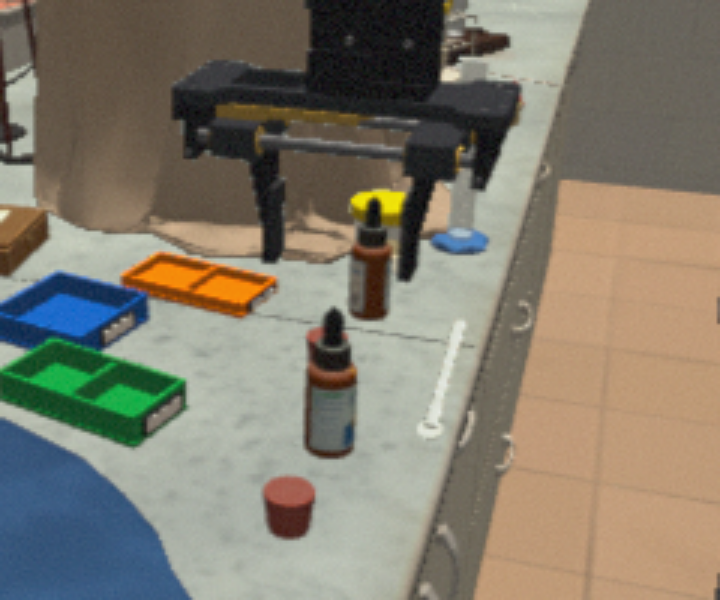

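True tip height is the reported z + 0.030; xy agrees. The fingers straddle dropper A (crop 330,380) along x. Descending to grip it.

Request:
{"method": "servo_tool", "body": {
  "moves": [
    {"xyz": [0, 0, 0.02], "angular": [0, 0, 0]},
    {"xyz": [0, 0, 0.025], "angular": [0, 0, 0]},
    {"xyz": [0, 0, 0.025], "angular": [0, 0, 0]},
    {"xyz": [0, 0, 0.013], "angular": [0, 0, 0]},
    {"xyz": [0, 0, 0.005], "angular": [0, 0, 0]},
    {"xyz": [0, 0, 0], "angular": [0, 0, 0]},
    {"xyz": [0, 0, 0], "angular": [0, 0, 0]}
  ]
}}

```text
time_s: 5.82
eef_pos: [0.4077, 0.2152, 0.0133]
orientation: [0.0, 0.708, 0.706, 0.001]
ft_force: [-0.4, 1.2, 0.5]
opening: 1.001
```

Request:
{"method": "servo_tool", "body": {
  "moves": [
    {"xyz": [0, 0, 0], "angular": [0, 0, 0]},
    {"xyz": [0, 0, 0], "angular": [0, 0, 0]},
    {"xyz": [0, 0, 0], "angular": [0, 0, 0]},
    {"xyz": [0, 0, 0], "angular": [0, 0, 0]},
    {"xyz": [0, 0, 0], "angular": [0, 0, 0]},
    {"xyz": [0, 0, 0], "angular": [0, 0, 0]},
    {"xyz": [0, 0, 0], "angular": [0, 0, 0]},
    {"xyz": [0, 0, 0], "angular": [0, 0, 0]},
    {"xyz": [0, 0, 0], "angular": [0, 0, 0]},
    {"xyz": [0, 0, 0], "angular": [0, 0, 0]}
  ],
  "gripper": 1
}}

```text
time_s: 6.65
eef_pos: [0.4066, 0.2146, 0.0118]
orientation: [-0.0, 0.708, 0.706, -0.0]
ft_force: [0.2, -0.2, -1.5]
opening: 0.355
```

Request:
{"method": "servo_tool", "body": {
  "moves": [
    {"xyz": [0, 0, -0.01], "angular": [0, 0, 0]},
    {"xyz": [0, 0, -0.025], "angular": [0, 0, 0]},
    {"xyz": [0, 0, -0.03], "angular": [0, 0, 0]},
    {"xyz": [0, 0.02, -0.02], "angular": [0, 0, 0]},
    {"xyz": [0, 0.035, -0.01], "angular": [0, 0, 0]},
    {"xyz": [-0.002, 0.038, 0], "angular": [0, 0, 0]},
    {"xyz": [-0.002, 0.038, 0], "angular": [0, 0, 0]},
    {"xyz": [-0.002, 0.035, 0], "angular": [0, 0, 0]},
    {"xyz": [0, 0.03, 0], "angular": [0, 0, 0]},
    {"xyz": [0, 0, 0], "angular": [0, 0, -0.09]}
  ]
}}

```text
time_s: 7.48
eef_pos: [0.6077, 0.2061, 0.1066]
orientation: [-0.0, 0.678, 0.735, 0.001]
ft_force: [-0.2, -1.1, -0.3]
opening: 0.357
```

Request:
{"method": "servo_tool", "body": {
  "moves": [
    {"xyz": [0, 0, 0], "angular": [0, 0, -0.12]},
    {"xyz": [0, 0, 0], "angular": [0, 0, -0.12]},
    {"xyz": [0, 0, 0], "angular": [0, 0, -0.12]},
    {"xyz": [0, 0, 0], "angular": [0, 0, -0.12]},
    {"xyz": [0, 0, 0], "angular": [0, 0, -0.12]},
    {"xyz": [0, 0, 0], "angular": [0, 0, -0.12]},
    {"xyz": [0, 0, 0], "angular": [0, 0, -0.12]},
    {"xyz": [0, 0, 0], "angular": [0, 0, -0.12]},
    {"xyz": [0, 0, 0], "angular": [0, 0, -0.12]},
    {"xyz": [0, 0, 0], "angular": [0, 0, -0.12]}
  ]
}}

```text
time_s: 8.32
eef_pos: [0.6026, 0.208, 0.1076]
orientation: [-0.0, 0.138, 0.99, 0.0]
ft_force: [0.5, 0.5, -1.2]
opening: 0.363
```

```bash
python3 - <<'E'
from h import *
s=status.observe(); print(s["opening"],s["ft_force"])
delta(.603,.209,.017,76.6)
c=camera("side"); cv2.imwrite("pics/a2.png",cv2.resize(c["img"][60:260,120:380],None,fx=3,fy=3))
E
```

```text
0.36322050745749823 [ 0.4874286   0.51093556 -1.16618361]
t 8.3167 pos [0.6026 0.208  0.1076] jaw 74.1 tool dxyz [-0.0001  0.0011  0.0906] turn z -0.043 tilt tool xy [-0.0002 -0.0001] q7 0.52
```

View pics/a2.png

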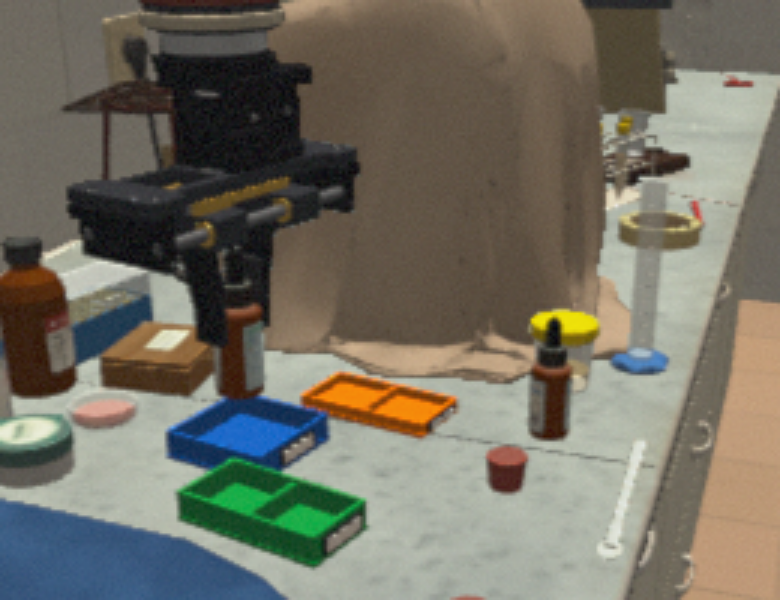

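Dropper A hangs upright in the jaws (crop 240,345), above the far green bay. Lowering and releasing.

Request:
{"method": "servo_tool", "body": {
  "moves": [
    {"xyz": [0, 0.001, 0.02], "angular": [0, 0, -0.043]},
    {"xyz": [0, 0, 0.025], "angular": [0, 0, 0]},
    {"xyz": [0, 0, 0.02], "angular": [0, 0, 0]},
    {"xyz": [0, 0, 0.012], "angular": [0, 0, 0]},
    {"xyz": [0, 0, 0.007], "angular": [0, 0, 0]},
    {"xyz": [0, 0, 0.004], "angular": [0, 0, 0]},
    {"xyz": [0, 0, 0.002], "angular": [0, 0, 0]},
    {"xyz": [0, 0, 0], "angular": [0, 0, 0]},
    {"xyz": [0, 0, 0], "angular": [0, 0, 0]}
  ]
}}

```text
time_s: 9.12
eef_pos: [0.6035, 0.2096, 0.0179]
orientation: [0.001, 0.12, 0.993, 0.0]
ft_force: [0.4, -0.6, -0.4]
opening: 0.359
```

```bash
python3 - <<'E'
from h import *
delta(.603,.209,.017,76.6); print(status.observe()["ft_force"])
E
```

```text
t 9.1167 pos [0.6035 0.2096 0.0179] jaw 76.2 tool dxyz [ 0.0003 -0.0006  0.0009] turn z -0.006 tilt tool xy [ 0.001  -0.0007] q7 0.5
[ 0.35551704 -0.60823506 -0.40294631]
```

Request:
{"method": "servo_tool", "body": {
  "moves": [
    {"xyz": [0, 0, 0], "angular": [0, 0, 0]},
    {"xyz": [0, 0, 0], "angular": [0, 0, 0]},
    {"xyz": [0, 0, 0], "angular": [0, 0, 0]},
    {"xyz": [0, 0, 0], "angular": [0, 0, 0]},
    {"xyz": [0, 0, 0], "angular": [0, 0, 0]},
    {"xyz": [0, 0, -0.01], "angular": [0, 0, 0]},
    {"xyz": [0, 0, -0.03], "angular": [0, 0, 0]},
    {"xyz": [0, 0, -0.035], "angular": [0, 0, 0]},
    {"xyz": [0, 0, -0.035], "angular": [0, 0, 0]},
    {"xyz": [0, 0, -0.01], "angular": [0, 0, 0]}
  ],
  "gripper": -1
}}

```text
time_s: 9.95
eef_pos: [0.6046, 0.211, 0.1432]
orientation: [0.003, 0.119, 0.993, 0.002]
ft_force: [0.9, 0.6, 0.9]
opening: 0.979
```

Request:
{"method": "servo_tool", "body": {
  "moves": [
    {"xyz": [0, 0, 0], "angular": [0, 0, 0.12]},
    {"xyz": [0, 0, 0], "angular": [0, 0, 0.12]},
    {"xyz": [0, 0, 0], "angular": [0, 0, 0.12]},
    {"xyz": [0, 0, 0], "angular": [0, 0, 0.12]},
    {"xyz": [0, 0, 0], "angular": [0, 0, 0.12]},
    {"xyz": [0, 0, 0], "angular": [0, 0, 0.12]},
    {"xyz": [0, 0, 0], "angular": [0, 0, 0.12]},
    {"xyz": [0, 0, 0], "angular": [0, 0, 0.12]},
    {"xyz": [0, 0, 0], "angular": [0, 0, 0.12]},
    {"xyz": [0, 0, 0], "angular": [0, 0, 0.12]}
  ]
}}

```text
time_s: 10.78
eef_pos: [0.6029, 0.2094, 0.1374]
orientation: [0.0, 0.661, 0.75, 0.0]
ft_force: [-0.5, -0.2, 0.3]
opening: 0.999
```

Request:
{"method": "servo_tool", "body": {
  "moves": [
    {"xyz": [0, 0, 0], "angular": [0, 0, 0.12]},
    {"xyz": [-0.02, -0.018, 0], "angular": [0, 0, 0]},
    {"xyz": [-0.028, -0.025, 0], "angular": [0, 0, 0]},
    {"xyz": [-0.028, -0.025, 0], "angular": [0, 0, 0]},
    {"xyz": [-0.028, -0.025, 0], "angular": [0, 0, 0]},
    {"xyz": [-0.028, -0.025, 0], "angular": [0, 0, 0]},
    {"xyz": [-0.028, -0.025, 0], "angular": [0, 0, 0]},
    {"xyz": [-0.025, -0.022, 0], "angular": [0, 0, 0]},
    {"xyz": [-0.014, -0.01, 0], "angular": [0, 0, 0]},
    {"xyz": [0, 0, 0], "angular": [0, 0, 0]}
  ]
}}

```text
time_s: 11.62
eef_pos: [0.4281, 0.0048, 0.1372]
orientation: [0.001, 0.705, 0.709, -0.001]
ft_force: [0.5, 1.0, -0.5]
opening: 0.999
```

```bash
python3 - <<'E'
from h import *
delta(.4265,.0095,.011,0)
t=camera("top");T=world(t); m=(t["range_z"]>0)&(abs(T[...,0]-.603)<.03)&(abs(T[...,1]-.209)<.03)
for lo,hi in((.04,.072),(.072,.12)):
    a=T[m&(T[...,2]>lo)&(T[...,2]<hi)]; print(len(a),a.min(0).round(3),a.max(0).round(3)) if len(a) else 0
c=camera("side"); cv2.imwrite("pics/a3.png",cv2.resize(c["img"][60:260,120:380],None,fx=3,fy=3))
E
```

```text
t 11.6167 pos [0.4281 0.0048 0.1372] jaw 0.4 tool dxyz [ 0.0051 -0.0015  0.1261] turn z 0.007 tilt tool xy [0.0031 0.0003] q7 -0.05
78 [0.583 0.193 0.04 ] [0.614 0.226 0.072]
71 [0.588 0.198 0.072] [0.61  0.22  0.107]
```

View pics/a3.png

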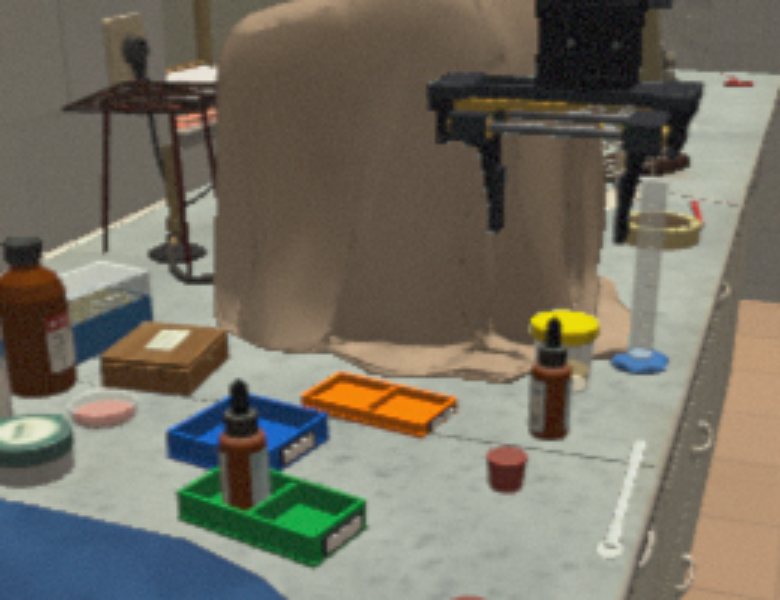

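Dropper A stands in the far green bay (crop 243,460), centred within about 4 mm. The gripper is open over dropper B (550,385).

Request:
{"method": "servo_tool", "body": {
  "moves": [
    {"xyz": [0.005, -0.0015, 0.02], "angular": [0, 0, 0.007]},
    {"xyz": [0, 0, 0.025], "angular": [0, 0, 0]},
    {"xyz": [0, 0, 0.025], "angular": [0, 0, 0]},
    {"xyz": [0, 0, 0.025], "angular": [0, 0, 0]},
    {"xyz": [0, 0, 0.018], "angular": [0, 0, 0]},
    {"xyz": [0, 0, 0.01], "angular": [0, 0, 0]},
    {"xyz": [0, 0, 0.003], "angular": [0, 0, 0]},
    {"xyz": [0, 0, 0], "angular": [0, 0, 0]},
    {"xyz": [0, 0, 0], "angular": [0, 0, 0]}
  ]
}}

```text
time_s: 12.47
eef_pos: [0.4295, 0.0139, 0.0117]
orientation: [0.0, 0.705, 0.709, 0.001]
ft_force: [0.5, -0.4, -0.1]
opening: 1.0
```

Request:
{"method": "servo_tool", "body": {
  "moves": [
    {"xyz": [0, 0, 0], "angular": [0, 0, 0]},
    {"xyz": [0, 0, 0], "angular": [0, 0, 0]},
    {"xyz": [0, 0, 0], "angular": [0, 0, 0]},
    {"xyz": [0, 0, 0], "angular": [0, 0, 0]},
    {"xyz": [0, 0, 0], "angular": [0, 0, 0]},
    {"xyz": [0, 0, 0], "angular": [0, 0, 0]},
    {"xyz": [0, 0, 0], "angular": [0, 0, 0]},
    {"xyz": [0, 0, 0], "angular": [0, 0, 0]},
    {"xyz": [0, 0, 0], "angular": [0, 0, 0]},
    {"xyz": [0, 0, 0], "angular": [0, 0, 0]}
  ],
  "gripper": 1
}}

```text
time_s: 13.3
eef_pos: [0.4285, 0.0133, 0.0108]
orientation: [-0.0, 0.706, 0.709, -0.0]
ft_force: [0.1, 0.6, -0.7]
opening: 0.36
```

Request:
{"method": "servo_tool", "body": {
  "moves": [
    {"xyz": [0, 0, -0.01], "angular": [0, 0, 0]},
    {"xyz": [0, 0, -0.025], "angular": [0, 0, 0]},
    {"xyz": [0, 0, -0.03], "angular": [0, 0, 0]},
    {"xyz": [0, 0, -0.03], "angular": [0, 0, 0]},
    {"xyz": [0.02, 0.01, -0.02], "angular": [0, 0, 0]},
    {"xyz": [0.03, 0.017, 0], "angular": [0, 0, 0]},
    {"xyz": [0.035, 0.02, 0], "angular": [0, 0, 0]},
    {"xyz": [0.035, 0.02, 0], "angular": [0, 0, 0]},
    {"xyz": [0.035, 0.02, 0], "angular": [0, 0, 0]},
    {"xyz": [0.035, 0.02, 0], "angular": [0, 0, 0]}
  ]
}}

```text
time_s: 14.13
eef_pos: [0.5358, 0.2049, 0.1264]
orientation: [0.0, 0.706, 0.708, 0.0]
ft_force: [0.2, -0.6, -0.2]
opening: 0.359
```

Request:
{"method": "servo_tool", "body": {
  "moves": [
    {"xyz": [0.02, 0.008, 0], "angular": [0, 0, -0.1]},
    {"xyz": [0, 0, 0], "angular": [0, 0, -0.12]},
    {"xyz": [0, 0, 0], "angular": [0, 0, -0.12]},
    {"xyz": [0, 0, 0], "angular": [0, 0, -0.12]},
    {"xyz": [0, 0, 0], "angular": [0, 0, -0.12]},
    {"xyz": [0, 0, 0], "angular": [0, 0, -0.12]},
    {"xyz": [0, 0, 0], "angular": [0, 0, -0.12]},
    {"xyz": [0, 0, 0], "angular": [0, 0, -0.12]},
    {"xyz": [0, 0, 0], "angular": [0, 0, -0.12]},
    {"xyz": [0, 0, 0], "angular": [0, 0, -0.12]}
  ]
}}

```text
time_s: 14.97
eef_pos: [0.5427, 0.2234, 0.1265]
orientation: [-0.0, 0.189, 0.982, -0.0]
ft_force: [-0.1, 0.5, -0.3]
opening: 0.36
```

Request:
{"method": "servo_tool", "body": {
  "moves": [
    {"xyz": [0, 0, 0], "angular": [0, 0, -0.12]},
    {"xyz": [0, 0, 0], "angular": [0, 0, -0.04]},
    {"xyz": [0, 0, 0], "angular": [0, 0, 0]}
  ]
}}

```text
time_s: 15.22
eef_pos: [0.5427, 0.2234, 0.1263]
orientation: [-0.0, 0.112, 0.994, 0.0]
ft_force: [0.2, 1.1, -0.8]
opening: 0.363
```

```bash
python3 - <<'E'
from h import *
delta(.543,.224,.016,76.6); print(status.observe()["opening"])
c=camera("side"); P=world(c); s=status.observe(); hsv=cv2.cvtColor(c["img"],cv2.COLOR_BGR2HSV)
m=(c["range_z"]>0)&(np.hypot(P[...,0]-s["eef_pos"][0],P[...,1]-s["eef_pos"][1])<.03)&(P[...,2]<s["eef_pos"][2]+.02)&(P[...,2]>.06)
q=P[m]; print(len(q),q.min(0).round(3),q.max(0).round(3))
E
```

```text
t 15.2167 pos [0.5427 0.2234 0.1263] jaw 77.1 tool dxyz [-0.0002  0.0007  0.1103] turn z 0.009 tilt tool xy [-0.0006 -0.    ] q7 0.51
0.36275818834612694
248 [0.531 0.215 0.116] [0.563 0.242 0.146]
```

Request:
{"method": "servo_tool", "body": {
  "moves": [
    {"xyz": [0, 0, 0.02], "angular": [0, 0, 0]},
    {"xyz": [0, 0, 0.025], "angular": [0, 0, 0]},
    {"xyz": [0, 0, 0.025], "angular": [0, 0, 0]},
    {"xyz": [0, 0, 0.018], "angular": [0, 0, 0]},
    {"xyz": [0, 0, 0.01], "angular": [0, 0, 0]},
    {"xyz": [0, 0, 0.006], "angular": [0, 0, 0]},
    {"xyz": [0, 0, 0.004], "angular": [0, 0, 0]},
    {"xyz": [0, 0, 0.002], "angular": [0, 0, 0]},
    {"xyz": [0, 0, 0], "angular": [0, 0, 0]},
    {"xyz": [0, 0, 0], "angular": [0, 0, 0]}
  ]
}}

```text
time_s: 16.1
eef_pos: [0.5432, 0.224, 0.0167]
orientation: [0.0, 0.113, 0.994, 0.0]
ft_force: [0.9, -0.2, -1.5]
opening: 0.36
```

Request:
{"method": "servo_tool", "body": {
  "moves": [
    {"xyz": [0, 0, 0], "angular": [0, 0, 0]},
    {"xyz": [0, 0, 0], "angular": [0, 0, 0]},
    {"xyz": [0, 0, 0], "angular": [0, 0, 0]},
    {"xyz": [0, 0, 0], "angular": [0, 0, 0]},
    {"xyz": [0, 0, 0], "angular": [0, 0, 0]},
    {"xyz": [0, 0, -0.01], "angular": [0, 0, 0]},
    {"xyz": [0, 0, -0.03], "angular": [0, 0, 0]},
    {"xyz": [0, 0, -0.035], "angular": [0, 0, 0]},
    {"xyz": [0, 0, -0.035], "angular": [0, 0, 0]},
    {"xyz": [0, 0, -0.01], "angular": [0, 0, 0]}
  ],
  "gripper": -1
}}

```text
time_s: 16.93
eef_pos: [0.5443, 0.2257, 0.1417]
orientation: [0.003, 0.113, 0.994, 0.002]
ft_force: [1.1, 0.9, 1.4]
opening: 0.976
```

Request:
{"method": "servo_tool", "body": {
  "moves": [
    {"xyz": [0, 0, 0], "angular": [0, 0, 0.1]},
    {"xyz": [0, 0, 0], "angular": [0, 0, 0.12]},
    {"xyz": [0, 0, 0], "angular": [0, 0, 0.12]},
    {"xyz": [0, 0, 0], "angular": [0, 0, 0.12]},
    {"xyz": [0, 0, 0], "angular": [0, 0, 0.12]},
    {"xyz": [0, 0, 0], "angular": [0, 0, 0.12]},
    {"xyz": [0, 0, 0], "angular": [0, 0, 0.12]},
    {"xyz": [0, 0, 0], "angular": [0, 0, 0.12]},
    {"xyz": [0, 0, 0], "angular": [0, 0, 0.12]},
    {"xyz": [0, 0, 0], "angular": [0, 0, 0.12]}
  ]
}}

```text
time_s: 17.77
eef_pos: [0.5426, 0.224, 0.1364]
orientation: [0.0, 0.649, 0.761, 0.0]
ft_force: [-0.0, -0.1, -0.7]
opening: 0.998
```

```bash
python3 - <<'E'
from h import *
delta(.4065,.307,.12,0)
t=camera("top");T=world(t); m=(t["range_z"]>0)
for x,y in((.603,.209),(.547,.223)):
  for lo,hi in((.04,.072),(.072,.112)):
    a=T[m&(abs(T[...,0]-x)<.027)&(abs(T[...,1]-y)<.03)&(T[...,2]>lo)&(T[...,2]<hi)]; print(len(a),a.min(0).round(3),a.max(0).round(3)) if len(a) else 0
c=camera("side"); cv2.imwrite("pics/a4.png",cv2.resize(c["img"][60:300,150:410],None,fx=2.5,fy=2.5))
E
```

```text
t 17.7667 pos [0.5426 0.224  0.1364] jaw 9.1 tool dxyz [ 0.1035 -0.1213  0.0164] turn z 0.158 tilt tool xy [-0.0002 -0.0003] q7 -0.56
4 [0.604 0.193 0.051] [0.611 0.198 0.066]
```

View pics/a4.png

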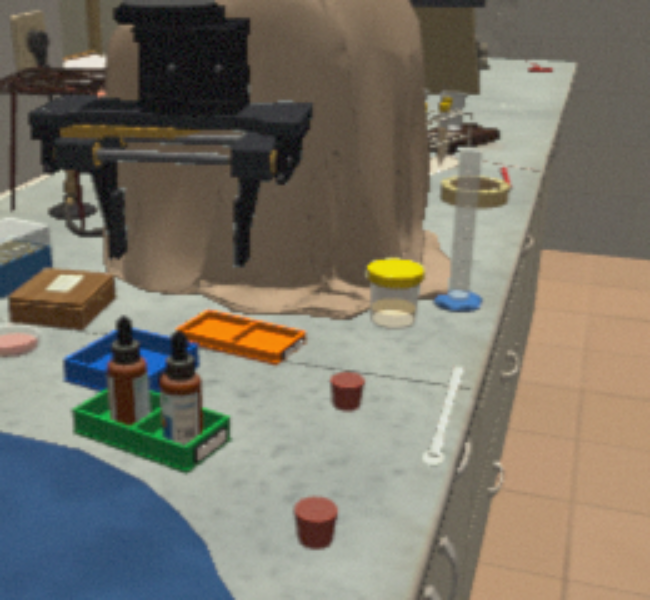

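Both droppers stand in the green bays (crop 127,375 and 182,390). Next is stopper A at crop (316,520).

Request:
{"method": "servo_tool", "body": {
  "moves": [
    {"xyz": [0.015, -0.018, 0], "angular": [0, 0, 0]},
    {"xyz": [0.023, -0.027, 0], "angular": [0, 0, 0]},
    {"xyz": [0.025, -0.029, 0], "angular": [0, 0, 0]},
    {"xyz": [0.025, -0.029, 0], "angular": [0, 0, 0]},
    {"xyz": [0.0155, -0.0165, 0], "angular": [0, 0, 0.08]},
    {"xyz": [0, 0, 0.015], "angular": [0, 0, 0.078]},
    {"xyz": [0, 0, 0.025], "angular": [0, 0, 0]},
    {"xyz": [0, 0, 0.02], "angular": [0, 0, 0]},
    {"xyz": [0, 0, 0.01], "angular": [0, 0, 0]},
    {"xyz": [0, 0, 0], "angular": [0, 0, 0]}
  ]
}}

```text
time_s: 18.7
eef_pos: [0.4067, 0.3055, 0.0642]
orientation: [-0.001, 0.704, 0.71, -0.002]
ft_force: [-0.8, -1.6, 1.4]
opening: 1.004
```

```bash
python3 - <<'E'
from h import *
delta(.408,.308,-.016,0); tips()
E
```

```text
t 18.7 pos [0.4067 0.3055 0.0642] jaw 0.5 tool dxyz [0.0026 0.0016 0.0802] turn z 0.009 tilt tool xy [0.0013 0.0031] q7 -0.96
tip -1 96 low z 0.0956 x [0.355 0.363] y [0.301 0.317]
tip 1 129 low z 0.0954 x [0.451 0.459] y [0.301 0.318]
```

Request:
{"method": "servo_tool", "body": {
  "moves": [
    {"xyz": [0.0025, 0.0015, 0.015], "angular": [0, 0, 0.009]},
    {"xyz": [0, 0, 0.022], "angular": [0, 0, 0]},
    {"xyz": [0, 0, 0.02], "angular": [0, 0, 0]},
    {"xyz": [0, 0, 0.014], "angular": [0, 0, 0]},
    {"xyz": [0, 0, 0.007], "angular": [0, 0, 0]},
    {"xyz": [0, 0, 0.003], "angular": [0, 0, 0]},
    {"xyz": [0, 0, 0], "angular": [0, 0, 0]},
    {"xyz": [0, 0, 0], "angular": [0, 0, 0]}
  ]
}}

```text
time_s: 19.42
eef_pos: [0.41, 0.3094, -0.0142]
orientation: [0.0, 0.708, 0.706, 0.001]
ft_force: [0.5, -0.2, 0.5]
opening: 1.006
```

Request:
{"method": "servo_tool", "body": {
  "moves": [
    {"xyz": [0, 0, 0], "angular": [0, 0, 0]},
    {"xyz": [0, 0, 0], "angular": [0, 0, 0]},
    {"xyz": [0, 0, 0], "angular": [0, 0, 0]},
    {"xyz": [0, 0, 0], "angular": [0, 0, 0]},
    {"xyz": [0, 0, 0], "angular": [0, 0, 0]},
    {"xyz": [0, 0, 0], "angular": [0, 0, 0]},
    {"xyz": [0, 0, 0], "angular": [0, 0, 0]},
    {"xyz": [0, 0, 0], "angular": [0, 0, 0]},
    {"xyz": [0, 0, 0], "angular": [0, 0, 0]},
    {"xyz": [0, 0, 0], "angular": [0, 0, 0]}
  ],
  "gripper": 1
}}

```text
time_s: 20.25
eef_pos: [0.4094, 0.3088, -0.0151]
orientation: [-0.0, 0.708, 0.706, -0.0]
ft_force: [-0.2, -0.4, 0.5]
opening: 0.342
```

Request:
{"method": "servo_tool", "body": {
  "moves": [
    {"xyz": [0, 0, -0.008], "angular": [0, 0, 0]},
    {"xyz": [0, 0, -0.02], "angular": [0, 0, 0]},
    {"xyz": [0, 0, -0.03], "angular": [0, 0, 0]},
    {"xyz": [0, 0, -0.035], "angular": [0, 0, 0]},
    {"xyz": [0, 0, -0.025], "angular": [0, 0, 0]},
    {"xyz": [-0.02, 0.01, 0], "angular": [0, 0, 0]},
    {"xyz": [-0.033, 0.02, 0], "angular": [0, 0, 0]},
    {"xyz": [-0.035, 0.022, 0], "angular": [0, 0, 0]},
    {"xyz": [-0.035, 0.022, 0], "angular": [0, 0, 0]},
    {"xyz": [-0.035, 0.022, 0], "angular": [0, 0, 0]}
  ]
}}

```text
time_s: 21.08
eef_pos: [0.5057, 0.1489, 0.1038]
orientation: [0.001, 0.708, 0.706, 0.0]
ft_force: [0.7, 0.5, 0.1]
opening: 0.34
```

Request:
{"method": "servo_tool", "body": {
  "moves": [
    {"xyz": [-0.035, 0.022, 0], "angular": [0, 0, 0]},
    {"xyz": [-0.035, 0.022, 0], "angular": [0, 0, 0]},
    {"xyz": [-0.035, 0.022, 0], "angular": [0, 0, 0]},
    {"xyz": [-0.025, 0.018, 0], "angular": [0, 0, 0]},
    {"xyz": [-0.014, 0.01, 0.01], "angular": [0, 0, 0]},
    {"xyz": [0, 0, 0.02], "angular": [0, 0, 0]},
    {"xyz": [0, 0, 0.02], "angular": [0, 0, 0]},
    {"xyz": [0, 0, 0], "angular": [0, 0, 0]},
    {"xyz": [0, 0, 0], "angular": [0, 0, 0]}
  ]
}}

```text
time_s: 21.83
eef_pos: [0.5977, 0.0065, 0.0528]
orientation: [-0.001, 0.708, 0.706, -0.0]
ft_force: [-0.8, -0.2, 0.3]
opening: 0.338
```

```bash
python3 - <<'E'
from h import *
delta(.6,.0065,-.010,0); s=status.observe(); print(s["opening"])
c=camera("side"); P=world(c); hsv=cv2.cvtColor(c["img"],cv2.COLOR_BGR2HSV)
m=(c["range_z"]>0)&((hsv[...,0]<8)|(hsv[...,0]>172))&(hsv[...,1]>90)&(np.linalg.norm(P-s["eef_pos"]-[0,0,.03],axis=-1)<.05)
q=P[m]; print(len(q),q.min(0).round(3),q.max(0).round(3))
cv2.imwrite("pics/s1.png",cv2.resize(c["img"][60:260,140:400],None,fx=3,fy=3))
E
```

```text
t 21.8333 pos [0.5977 0.0065 0.0528] jaw -0.1 tool dxyz [-0.      0.0024  0.0628] turn z -0.003 tilt tool xy [-0.0006  0.0019] q7 -0.37
0.33848420937606644
122 [ 0.573 -0.005  0.069] [0.615 0.024 0.124]
```

View pics/s1.png

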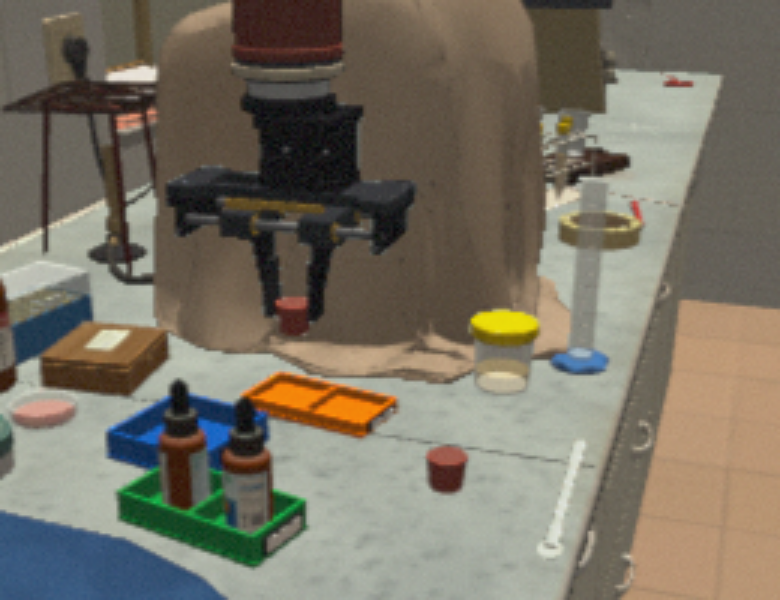

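The stopper is held upright (crop 293,313) above the far orange bay. Lowering.

Request:
{"method": "servo_tool", "body": {
  "moves": [
    {"xyz": [0, 0.001, 0.015], "angular": [0, 0, 0]},
    {"xyz": [0, 0, 0.018], "angular": [0, 0, 0]},
    {"xyz": [0, 0, 0.013], "angular": [0, 0, 0]},
    {"xyz": [0, 0, 0.008], "angular": [0, 0, 0]},
    {"xyz": [0, 0, 0.005], "angular": [0, 0, 0]},
    {"xyz": [0, 0, 0.002], "angular": [0, 0, 0]},
    {"xyz": [0, 0, 0.001], "angular": [0, 0, 0]},
    {"xyz": [0, 0, 0], "angular": [0, 0, 0]},
    {"xyz": [0, 0, 0], "angular": [0, 0, 0]},
    {"xyz": [0, 0, 0], "angular": [0, 0, 0]}
  ]
}}

```text
time_s: 22.72
eef_pos: [0.6, 0.0063, -0.0085]
orientation: [0.0, 0.708, 0.706, 0.0]
ft_force: [-0.5, -0.1, 0.0]
opening: 0.342
```

```bash
python3 - <<'E'
from h import *
delta(.6,.0065,-.010,0); print(status.observe()["ft_force"])
E
```

```text
t 22.7167 pos [ 0.6     0.0063 -0.0085] jaw -0.2 tool dxyz [0.0002 0.     0.0015] turn z -0.003 tilt tool xy [ 0.0001 -0.001 ] q7 -0.41
[-0.52588698 -0.10496589  0.04010611]
```

Request:
{"method": "servo_tool", "body": {
  "moves": [
    {"xyz": [0, 0, 0.002], "angular": [0, 0, 0]},
    {"xyz": [0, 0, 0], "angular": [0, 0, 0]},
    {"xyz": [0, 0, 0], "angular": [0, 0, 0]}
  ]
}}

```text
time_s: 22.97
eef_pos: [0.5996, 0.0062, -0.011]
orientation: [0.0, 0.708, 0.706, 0.0]
ft_force: [0.6, 0.1, 0.8]
opening: 0.342
```

Request:
{"method": "servo_tool", "body": {
  "moves": [
    {"xyz": [0, 0, 0], "angular": [0, 0, 0]},
    {"xyz": [0, 0, 0], "angular": [0, 0, 0]},
    {"xyz": [0, 0, 0], "angular": [0, 0, 0]},
    {"xyz": [0, 0, 0], "angular": [0, 0, 0]},
    {"xyz": [0, 0, -0.008], "angular": [0, 0, 0]},
    {"xyz": [0, 0, -0.025], "angular": [0, 0, 0]},
    {"xyz": [0, 0, -0.035], "angular": [0, 0, 0]},
    {"xyz": [0, 0, -0.03], "angular": [0, 0, 0]},
    {"xyz": [0, 0, -0.012], "angular": [0, 0, 0]},
    {"xyz": [0, 0, 0], "angular": [0, 0, 0]}
  ],
  "gripper": -0.3
}}

```text
time_s: 23.8
eef_pos: [0.6017, 0.0067, 0.1029]
orientation: [0.002, 0.708, 0.706, 0.002]
ft_force: [1.4, -0.2, 0.4]
opening: 0.646
```

Request:
{"method": "servo_tool", "body": {
  "moves": [
    {"xyz": [0.015, -0.024, 0], "angular": [0, 0, 0]},
    {"xyz": [0.019, -0.03, 0], "angular": [0, 0, 0]},
    {"xyz": [0.02, -0.032, 0], "angular": [0, 0, 0]},
    {"xyz": [0.02, -0.032, 0], "angular": [0, 0, 0]},
    {"xyz": [0.018, -0.03, 0], "angular": [0, 0, 0]},
    {"xyz": [0.011, -0.014, 0], "angular": [0, 0, 0]},
    {"xyz": [0, 0, 0.01], "angular": [0, 0, 0]},
    {"xyz": [0, 0, 0.02], "angular": [0, 0, 0]},
    {"xyz": [0, 0, 0], "angular": [0, 0, 0]}
  ],
  "gripper": -1
}}

```text
time_s: 24.55
eef_pos: [0.4358, 0.1086, 0.0659]
orientation: [-0.001, 0.708, 0.706, -0.002]
ft_force: [-1.4, -0.6, -1.2]
opening: 0.999
```

```bash
python3 - <<'E'
from h import *
delta(.4365,.109,-.016,0)
t=camera("top");T=world(t); m=(t["range_z"]>0)
for x,y in((.6,.0065),(.4365,.109)):
    a=T[m&(np.hypot(T[...,0]-x,T[...,1]-y)<.024)&(T[...,2]>.02)&(T[...,2]<.05)]; print(len(a),a.min(0).round(3),a.max(0).round(3)) if len(a) else 0
c=camera("side");P=world(c)
for x,y in((.6,.0065),(.4365,.109)):
    a=P[(np.hypot(P[...,0]-x,P[...,1]-y)<.026)&(P[...,2]>.018)&(P[...,2]<.05)]; print("side",len(a),a.min(0).round(3),a.max(0).round(3)) if len(a) else 0
cv2.imwrite("pics/s2.png",cv2.resize(c["img"][120:240,160:360],None,fx=3,fy=3))
E
```

```text
t 24.55 pos [0.4358 0.1086 0.0659] jaw -0.2 tool dxyz [0.0005 0.001  0.0819] turn z -0.003 tilt tool xy [0.001  0.0039] q7 -0.45
105 [ 0.584 -0.009  0.024] [0.612 0.021 0.035]
side 87 [ 0.587 -0.007  0.018] [0.617 0.024 0.032]
side 108 [0.425 0.096 0.018] [0.454 0.126 0.028]
```

View pics/s2.png

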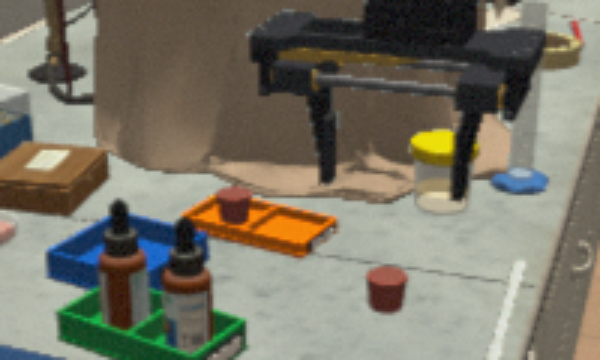

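Stopper A sits upright in the far orange bay (crop 235,205) at about (0.600, 0.007). Picking stopper B.

Request:
{"method": "servo_tool", "body": {
  "moves": [
    {"xyz": [0.001, 0.001, 0.015], "angular": [0, 0, 0]},
    {"xyz": [0, 0, 0.022], "angular": [0, 0, 0]},
    {"xyz": [0, 0, 0.02], "angular": [0, 0, 0]},
    {"xyz": [0, 0, 0.014], "angular": [0, 0, 0]},
    {"xyz": [0, 0, 0.008], "angular": [0, 0, 0]},
    {"xyz": [0, 0, 0.003], "angular": [0, 0, 0]},
    {"xyz": [0, 0, 0], "angular": [0, 0, 0]},
    {"xyz": [0, 0, 0], "angular": [0, 0, 0]}
  ]
}}

```text
time_s: 25.32
eef_pos: [0.4395, 0.1109, -0.0123]
orientation: [0.0, 0.708, 0.706, 0.0]
ft_force: [-0.6, -0.0, 0.8]
opening: 1.0
```

Request:
{"method": "servo_tool", "body": {
  "moves": [
    {"xyz": [0, 0, 0], "angular": [0, 0, 0]},
    {"xyz": [0, 0, 0], "angular": [0, 0, 0]},
    {"xyz": [0, 0, 0], "angular": [0, 0, 0]},
    {"xyz": [0, 0, 0], "angular": [0, 0, 0]},
    {"xyz": [0, 0, 0], "angular": [0, 0, 0]},
    {"xyz": [0, 0, 0], "angular": [0, 0, 0]},
    {"xyz": [0, 0, 0], "angular": [0, 0, 0]},
    {"xyz": [0, 0, 0], "angular": [0, 0, 0]},
    {"xyz": [0, 0, 0], "angular": [0, 0, 0]},
    {"xyz": [0, 0, 0], "angular": [0, 0, 0]}
  ],
  "gripper": 1
}}

```text
time_s: 26.15
eef_pos: [0.4388, 0.1108, -0.0132]
orientation: [-0.0, 0.708, 0.706, -0.0]
ft_force: [-0.8, -0.1, -0.1]
opening: 0.34
```

Request:
{"method": "servo_tool", "body": {
  "moves": [
    {"xyz": [0, 0, -0.008], "angular": [0, 0, 0]},
    {"xyz": [0, 0, -0.02], "angular": [0, 0, 0]},
    {"xyz": [0, 0, -0.03], "angular": [0, 0, 0]},
    {"xyz": [0, 0, -0.022], "angular": [0, 0, 0]},
    {"xyz": [-0.018, 0.02, 0], "angular": [0, 0, 0]},
    {"xyz": [-0.025, 0.028, 0], "angular": [0, 0, 0]},
    {"xyz": [-0.025, 0.028, 0], "angular": [0, 0, 0]},
    {"xyz": [-0.02, 0.023, 0], "angular": [0, 0, 0]},
    {"xyz": [-0.005, 0.006, 0], "angular": [0, 0, -0.1]},
    {"xyz": [0, 0, 0], "angular": [0, 0, -0.12]}
  ]
}}

```text
time_s: 26.98
eef_pos: [0.5453, 0.015, 0.0672]
orientation: [-0.0, 0.626, 0.78, 0.0]
ft_force: [-0.7, 0.6, -0.1]
opening: 0.337
```

Request:
{"method": "servo_tool", "body": {
  "moves": [
    {"xyz": [0, 0, 0], "angular": [0, 0, -0.12]},
    {"xyz": [0, 0, 0], "angular": [0, 0, -0.12]},
    {"xyz": [0, 0, 0], "angular": [0, 0, -0.12]},
    {"xyz": [0, 0, 0], "angular": [0, 0, 0]},
    {"xyz": [0, 0, 0], "angular": [0, 0, 0]}
  ]
}}

```text
time_s: 27.4
eef_pos: [0.5435, 0.0174, 0.0672]
orientation: [-0.0, 0.478, 0.878, 0.0]
ft_force: [-0.7, -0.0, 0.2]
opening: 0.336
```

```bash
python3 - <<'E'
from h import *
delta(.5435,.0175,-.008,34); s=status.observe(); print(s["opening"])
c=camera("side"); P=world(c); hsv=cv2.cvtColor(c["img"],cv2.COLOR_BGR2HSV)
m=(c["range_z"]>0)&((hsv[...,0]<8)|(hsv[...,0]>172))&(hsv[...,1]>90)&(np.linalg.norm(P-s["eef_pos"]-[0,0,.03],axis=-1)<.035)
q=P[m]; print(len(q),q.min(0).round(3),q.max(0).round(3))
E
```

```text
t 27.4 pos [0.5435 0.0174 0.0672] jaw 32.8 tool dxyz [ 0.     -0.      0.0752] turn z -0.02 tilt tool xy [-0.0004 -0.0002] q7 0.17
0.33592375366350735
130 [0.53  0.007 0.081] [0.559 0.041 0.113]
```

Request:
{"method": "servo_tool", "body": {
  "moves": [
    {"xyz": [0, 0, 0.015], "angular": [0, 0, 0]},
    {"xyz": [0, 0, 0.02], "angular": [0, 0, 0]},
    {"xyz": [0, 0, 0.018], "angular": [0, 0, 0]},
    {"xyz": [0, 0, 0.012], "angular": [0, 0, 0]},
    {"xyz": [0, 0, 0.006], "angular": [0, 0, 0]},
    {"xyz": [0, 0, 0.003], "angular": [0, 0, 0]},
    {"xyz": [0, 0, 0.001], "angular": [0, 0, 0]},
    {"xyz": [0, 0, 0], "angular": [0, 0, 0]},
    {"xyz": [0, 0, 0], "angular": [0, 0, 0]},
    {"xyz": [0, 0, 0], "angular": [0, 0, 0]}
  ]
}}

```text
time_s: 28.28
eef_pos: [0.5441, 0.0174, -0.0074]
orientation: [0.001, 0.477, 0.879, 0.0]
ft_force: [-0.2, -0.3, -0.9]
opening: 0.339
```

Request:
{"method": "servo_tool", "body": {
  "moves": [
    {"xyz": [0, 0, 0.001], "angular": [0, 0, 0]},
    {"xyz": [0, 0, 0], "angular": [0, 0, 0]},
    {"xyz": [0, 0, 0], "angular": [0, 0, 0]},
    {"xyz": [0, 0, 0], "angular": [0, 0, 0]},
    {"xyz": [0, 0, 0], "angular": [0, 0, 0]},
    {"xyz": [0, 0, -0.008], "angular": [0, 0, 0]},
    {"xyz": [0, 0, -0.025], "angular": [0, 0, 0]},
    {"xyz": [0, 0, -0.035], "angular": [0, 0, 0]},
    {"xyz": [0, 0, -0.03], "angular": [0, 0, 0]},
    {"xyz": [0, 0, 0], "angular": [0, 0, 0]}
  ],
  "gripper": -0.3
}}

```text
time_s: 29.12
eef_pos: [0.5469, 0.0185, 0.095]
orientation: [0.003, 0.476, 0.879, 0.002]
ft_force: [1.4, 0.2, 0.8]
opening: 0.646
```

```bash
cat > clr.py <<'E'
from h import *
from scipy.spatial import cKDTree
c=camera("side");P=world(c);t=camera("top");T=world(t)
Q=np.r_[P[c["range_z"]>0],T[t["range_z"]>0]]
for x,y in((.6,.0065),(.5435,.0175)):
    a=P[(np.hypot(P[...,0]-x,P[...,1]-y)<.025)&(P[...,2]>.018)&(P[...,2]<.05)]; print("side",len(a),a.min(0).round(3),a.max(0).round(3))
s=status.observe(); print(s["eef_pos"])
a=T[(np.hypot(T[...,0]-.437,T[...,1]+.092)<.04)&(T[...,2]>.05)&(T[...,2]<.08)]; print("lid top",len(a),a.min(0).round(3),a.max(0).round(3))
b=P[(np.hypot(P[...,0]-.437,P[...,1]+.092)<.04)&(P[...,2]>.05)&(P[...,2]<.08)]; print("lid side",len(b),b.min(0).round(3),b.max(0).round(3))
# obstacles: drape + cylinder (as an analytic tube), kept apart from the gripper and cup
D=Q[(Q[:,0]>.36)&(Q[:,0]<.66)&(Q[:,1]>-.25)&(Q[:,1]<-.04)&(Q[:,2]>.005)&(Q[:,2]<.34)]
D=D[np.hypot(D[:,0]-.437,D[:,1]+.092)>.036]
th=np.linspace(0,6.28,24); C=np.array([[.379+.0135*np.cos(h),-.161+.0135*np.sin(h),z] for h in th for z in np.arange(.01,.177,.008)])
def dist(L,lo,hi):
    return np.linalg.norm(np.maximum(np.maximum(lo-L,L-hi),0),axis=1).min()
cen=np.array([.437,-.092]);zt=.040
for yaw in(-10,0,10,20):
  for tilt in(0,15,25,35):
    y=np.array([np.cos(np.radians(yaw)),np.sin(np.radians(yaw)),0]); z0=np.array([0,0,-1.]); M=np.c_[np.cross(y,z0),y,z0]@R.from_rotvec([0,np.radians(tilt),0]).as_matrix() if 0 else None
    M=R.from_rotvec(y*np.radians(-tilt)).as_matrix()@np.c_[np.cross(y,z0),y,z0]   # tool leans so that its body goes to +y
    g=np.r_[cen,.055]; o=g+M[:,2]*(.055-zt)
    out=[]
    for S in(D,C):
        L=(S-o)@M
        out+=[dist(L,[-.0375,-.095,-.30],[.0375,.095,-.070]),min(dist(L,[-.011,.03,-.07],[.011,.0585,0]),dist(L,[-.011,-.0585,-.07],[.011,-.03,0]))]
    print(yaw,tilt,"body z dir",M[:,2].round(2),"drape body/finger, cyl body/finger",np.round(out,3))
E
python3 clr.py
```

```text
side 89 [ 0.587 -0.007  0.018] [0.616 0.024 0.032]
side 96 [ 0.531 -0.001  0.018] [0.562 0.035 0.032]
[0.54452935 0.01738788 0.09058028]Traceback (most recent call last):
  File "clr.py", line 8, in <module>
    a=T[(np.hypot(T[...,0]-.437,T[...,1]+.092)<.04)&(T[...,2]>.05)&(T[...,2]<.08)]; print("lid top",len(a),a.min(0).round(3),a.max(0).round(3))
                                                                                                           ~~~~~^^^
    return umr_minimum(a, axis, None, out, keepdims, initial, where)
ValueError: zero-size array to reduction operation minimum which has no identity
```

Both stoppers sit in their bays. The arm hides the cup from the top camera, so I'm moving it aside and opening fully.

Request:
{"method": "servo_tool", "body": {
  "moves": [
    {"xyz": [0.02, 0.013, -0.02], "angular": [0, 0, 0]},
    {"xyz": [0.03, 0.02, -0.03], "angular": [0, 0, 0]},
    {"xyz": [0.03, 0.02, -0.03], "angular": [0, 0, 0.12]},
    {"xyz": [0.03, 0.02, -0.03], "angular": [0, 0, 0.12]},
    {"xyz": [0.02, 0.01, 0], "angular": [0, 0, 0.12]},
    {"xyz": [0, 0, 0], "angular": [0, 0, 0.12]},
    {"xyz": [0, 0, 0], "angular": [0, 0, 0.09]},
    {"xyz": [0, 0, 0], "angular": [0, 0, 0]}
  ],
  "gripper": -1
}}

```text
time_s: 29.88
eef_pos: [0.5506, 0.1597, 0.1879]
orientation: [-0.0, 0.706, 0.709, -0.001]
ft_force: [-0.2, 0.1, -1.1]
opening: 0.994
```

```bash
python3 clr.py; python3 -c "
from h import *
delta(.437,-.092,.2,0)"
```

```text
side 89 [ 0.587 -0.008  0.018] [0.616 0.023 0.032]
side 95 [0.532 0.001 0.018] [0.56  0.032 0.032]
[0.55080571 0.15896179 0.18801579]
lid top 441 [ 0.408 -0.122  0.052] [ 0.467 -0.063  0.067]
lid side 234 [ 0.41  -0.121  0.051] [ 0.47  -0.058  0.064]
-10 0 body z dir [ 0.  0. -1.] drape body/finger, cyl body/finger [0.    0.003 0.027 0.054]
-10 15 body z dir [-0.04 -0.25 -0.97] drape body/finger, cyl body/finger [0.    0.007 0.043 0.05 ]
-10 25 body z dir [-0.07 -0.42 -0.91] drape body/finger, cyl body/finger [0.    0.005 0.054 0.048]
-10 35 body z dir [-0.1  -0.56 -0.82] drape body/finger, cyl body/finger [0.    0.004 0.065 0.047]
0 0 body z dir [ 0.  0. -1.] drape body/finger, cyl body/finger [0.    0.011 0.018 0.045]
0 15 body z dir [ 0.   -0.26 -0.97] drape body/finger, cyl body/finger [0.    0.015 0.034 0.041]
0 25 body z dir [ 0.   -0.42 -0.91] drape body/finger, cyl body/finger [0.    0.012 0.045 0.039]
0 35 body z dir [ 0.   -0.57 -0.82] drape body/finger, cyl body/finger [0.    0.01  0.056 0.038]
10 0 body z dir [ 0.  0. -1.] drape body/finger, cyl body/finger [0.    0.015 0.007 0.035]
10 15 body z dir [ 0.04 -0.25 -0.97] drape body/finger, cyl body/finger [0.    0.017 0.023 0.031]
10 25 body z dir [ 0.07 -0.42 -0.91] drape body/finger, cyl body/finger [0.003 0.018 0.034 0.03 ]
10 35 body z dir [ 0.1  -0.56 -0.82] drape body/finger, cyl body/finger [0.015 0.018 0.045 0.028]
20 0 body z dir [ 0.  0. -1.] drape body/finger, cyl body/finger [0.    0.021 0.    0.026]
20 15 body z dir [ 0.09 -0.24 -0.97] drape body/finger, cyl body/finger [0.007 0.022 0.01  0.023]
20 25 body z dir [ 0.14 -0.4  -0.91] drape body/finger, cyl body/finger [0.018 0.02  0.021 0.022]
20 35 body z dir [ 0.2  -0.54 -0.82] drape body/finger, cyl body/finger [0.03  0.019 0.032 0.02 ]
t 29.9833 pos [0.5508 0.159  0.188 ] jaw 0.6 tool dxyz [-0.2498 -0.1164 -0.0117] turn z 0.01 tilt tool xy [0.0005 0.0014] q7 -0.55
```

Yaw 20° with the tool leaned 25° toward +y clears both the drape and the cylinder by about 2 cm. I'll use that to bring the cup out, set it down in the open, then regrasp it vertically.

Request:
{"method": "servo_tool", "body": {
  "moves": [
    {"xyz": [-0.02, -0.015, 0], "angular": [0, 0, 0]},
    {"xyz": [-0.03, -0.023, 0], "angular": [0, 0, 0]},
    {"xyz": [-0.03, -0.023, 0], "angular": [0, 0, 0]},
    {"xyz": [-0.03, -0.023, 0], "angular": [0, 0, 0]},
    {"xyz": [-0.02, -0.016, 0], "angular": [0, 0, 0]},
    {"xyz": [0, 0, 0], "angular": [0, 0, -0.11]},
    {"xyz": [0, 0, 0], "angular": [0, 0, -0.12]},
    {"xyz": [0, 0, 0], "angular": [0, 0, -0.11]},
    {"xyz": [0, 0, 0], "angular": [0, -0.1, 0]},
    {"xyz": [0, 0, 0], "angular": [0, -0.11, 0]}
  ]
}}

```text
time_s: 30.82
eef_pos: [0.4528, 0.0261, 0.189]
orientation: [0.087, 0.571, 0.814, -0.061]
ft_force: [-1.0, 0.6, 0.4]
opening: 1.001
```

Request:
{"method": "servo_tool", "body": {
  "moves": [
    {"xyz": [0, 0, 0], "angular": [0, -0.11, 0]},
    {"xyz": [0, 0, 0], "angular": [0, -0.11, 0]},
    {"xyz": [0, 0, 0], "angular": [0, 0, 0]},
    {"xyz": [0, 0, 0], "angular": [0, 0, 0]}
  ]
}}

```text
time_s: 31.15
eef_pos: [0.4514, 0.0297, 0.1881]
orientation: [0.174, 0.559, 0.802, -0.123]
ft_force: [-0.2, 0.2, 0.4]
opening: 1.004
```

```bash
python3 - <<'E'
from h import *
delta(.422,-.05,.152,20); s=status.observe(); M=R.from_quat(s["orientation"][[1,2,3,0]]).as_matrix(); print("z",M[:,2].round(3),"y",M[:,1].round(3),s["joint_positions"].round(2))
E
```

```text
t 31.15 pos [0.4514 0.0297 0.1881] jaw 20.2 tool dxyz [-0.0437 -0.055   0.0599] turn z 0.004 tilt tool xy [0.4163 0.003 ] q7 -0.24
z [ 0.141 -0.392 -0.909] y [ 0.938  0.346 -0.003] [ 0.69 -0.06 -1.16  1.97  0.39  1.28 -0.24]
```

Request:
{"method": "servo_tool", "body": {
  "moves": [
    {"xyz": [-0.011, -0.0135, 0.015], "angular": [0, 0, 0]},
    {"xyz": [-0.011, -0.0135, 0.015], "angular": [0, 0, 0]},
    {"xyz": [-0.011, -0.014, 0.015], "angular": [0, 0, 0]},
    {"xyz": [-0.011, -0.014, 0.015], "angular": [0, 0, 0]},
    {"xyz": [0, 0, 0], "angular": [0, 0, 0]},
    {"xyz": [0, 0, 0], "angular": [0, 0, 0]}
  ]
}}

```text
time_s: 31.65
eef_pos: [0.4217, -0.0534, 0.1524]
orientation: [0.174, 0.563, 0.799, -0.123]
ft_force: [1.2, 0.6, 0.5]
opening: 1.0
```

```bash
python3 - <<'E'
from h import *
delta(.443,-.1096,.015,20); s=status.observe(); M=R.from_quat(s["orientation"][[1,2,3,0]]).as_matrix(); print("z",M[:,2].round(3),"y",M[:,1].round(3),s["joint_positions"].round(2))
c=camera("side"); cv2.imwrite("pics/c1.png",cv2.resize(c["img"][60:230,200:400],None,fx=3,fy=3))
E
```

```text
t 31.65 pos [ 0.4217 -0.0534  0.1524] jaw 19.7 tool dxyz [0.0025 0.0013 0.1499] turn z -0.006 tilt tool xy [0.4157 0.0011] q7 -0.03
z [ 0.139 -0.392 -0.91 ] y [ 0.942  0.337 -0.001] [ 0.73 -0.21 -0.98  2.13  0.28  1.11 -0.03]
```

View pics/c1.png

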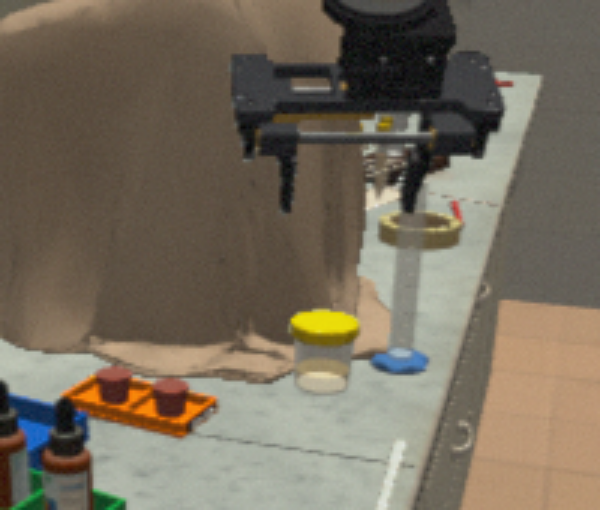

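The tilted gripper is open over the cup (lid at crop 325,325), with the cylinder at (405,300) clear. Both stoppers are visible in the orange tray. Advancing along the tool axis.

Request:
{"method": "servo_tool", "body": {
  "moves": [
    {"xyz": [0.0012, 0.0006, 0.015], "angular": [0, 0, 0]},
    {"xyz": [0.0012, 0.0006, 0.022], "angular": [0, 0, 0]},
    {"xyz": [0, 0, 0.025], "angular": [0, 0, 0]},
    {"xyz": [0, 0, 0.02], "angular": [0, 0, 0]},
    {"xyz": [0, 0, 0.013], "angular": [0, 0, 0]},
    {"xyz": [0, 0, 0], "angular": [0, 0, 0]},
    {"xyz": [0, 0, 0], "angular": [0, 0, 0]}
  ]
}}

```text
time_s: 32.28
eef_pos: [0.4366, -0.0853, 0.0651]
orientation: [0.173, 0.561, 0.8, -0.122]
ft_force: [-0.1, -0.0, 0.4]
opening: 0.999
```

```bash
python3 - <<'E'
from h import *
delta(.443,-.1096,.015,20); s=status.observe(); M=R.from_quat(s["orientation"][[1,2,3,0]]).as_matrix(); print("z",M[:,2].round(3),"y",M[:,1].round(3),s["joint_positions"].round(2),s["ft_force"].round(1))
c=camera("side"); P=world(c); V=cv2.cvtColor(c["img"],cv2.COLOR_BGR2HSV)[...,2]
L=(P-s["eef_pos"])@M; m=(c["range_z"]>0)&(V<70)&(abs(L[...,0])<.03)&(L[...,2]>-.08)&(L[...,2]<0)
for sg in(-1,1):
    q=m&(sg*L[...,1]>.03)&(sg*L[...,1]<.07); print(sg,q.sum(),np.percentile(L[q],[2,98],axis=0).round(3).tolist() if q.sum() else 0)
lid=P[(np.hypot(P[...,0]-.437,P[...,1]+.092)<.04)&(P[...,2]>.05)&(P[...,2]<.066)&(V>100)]; print("lid in tool",((lid-s["eef_pos"])@M).min(0).round(3),((lid-s["eef_pos"])@M).max(0).round(3))
E
```

```text
t 32.2833 pos [ 0.4366 -0.0853  0.0651] jaw 19.9 tool dxyz [-0.002  -0.0022  0.056 ] turn z -0.002 tilt tool xy [0.4144 0.0005] q7 -0.25
z [ 0.141 -0.39  -0.91 ] y [ 0.94   0.34  -0.001] [ 0.78  0.02 -1.05  2.21  0.54  0.96 -0.25] [-0.1 -0.   0.4]
-1 85 [[-0.001, -0.054, -0.078], [0.012, -0.041, -0.033]]
1 64 [[-0.002, 0.047, -0.078], [0.012, 0.057, -0.032]]
lid in tool [-0.032 -0.027 -0.007] [0.027 0.032 0.018]
```

Request:
{"method": "servo_tool", "body": {
  "moves": [
    {"xyz": [-0.001, 0, 0.012], "angular": [0, 0, 0]},
    {"xyz": [0, 0, 0.015], "angular": [0, 0, 0]},
    {"xyz": [0, 0, 0.014], "angular": [0, 0, 0]},
    {"xyz": [0, 0, 0.009], "angular": [0, 0, 0]},
    {"xyz": [0, 0, 0.004], "angular": [0, 0, 0]},
    {"xyz": [0, 0, 0], "angular": [0, 0, 0]},
    {"xyz": [0, 0, 0], "angular": [0, 0, 0]},
    {"xyz": [0, 0, 0], "angular": [0, 0, 0]}
  ]
}}

```text
time_s: 33.0
eef_pos: [0.4451, -0.1076, 0.0176]
orientation: [0.175, 0.561, 0.8, -0.122]
ft_force: [0.8, -0.2, 0.2]
opening: 1.0
```

```bash
python3 - <<'E'
from h import *
delta(.443,-.1096,.015,20); s=status.observe(); print(s["joint_positions"].round(2),s["ft_force"].round(1))
c=camera("side"); cv2.imwrite("pics/c2.png",cv2.resize(c["img"][90:210,240:400],None,fx=4,fy=4))
E
```

```text
t 33.0 pos [ 0.4451 -0.1076  0.0176] jaw 19.9 tool dxyz [ 0.0001 -0.0027  0.0029] turn z -0.002 tilt tool xy [ 0.4176 -0.0013] q7 -0.41
[ 0.75  0.16 -1.01  2.25  0.74  0.92 -0.41] [ 0.8 -0.2  0.2]
```

View pics/c2.png

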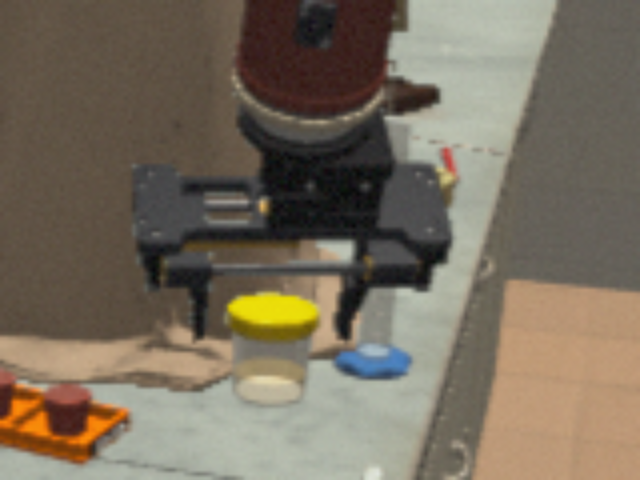

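The fingers straddle the lid (crop 272,315) at lid height, and nothing touches. Closing.

Request:
{"method": "servo_tool", "body": {
  "moves": [
    {"xyz": [0, -0.002, 0.001], "angular": [0, 0, 0]},
    {"xyz": [0, 0, 0], "angular": [0, 0, 0]},
    {"xyz": [0, 0, 0], "angular": [0, 0, 0]},
    {"xyz": [0, 0, 0], "angular": [0, 0, 0]},
    {"xyz": [0, 0, 0], "angular": [0, 0, 0]},
    {"xyz": [0, 0, 0], "angular": [0, 0, 0]},
    {"xyz": [0, 0, 0], "angular": [0, 0, 0]},
    {"xyz": [0, 0, 0], "angular": [0, 0, 0]},
    {"xyz": [0, 0, 0], "angular": [0, 0, 0]}
  ],
  "gripper": 1
}}

```text
time_s: 33.8
eef_pos: [0.4427, -0.1091, 0.0158]
orientation: [0.175, 0.561, 0.8, -0.123]
ft_force: [-0.4, -0.5, 1.8]
opening: 0.667
```

Request:
{"method": "servo_tool", "body": {
  "moves": [
    {"xyz": [-0.0042, 0, -0.0091], "angular": [0, 0, 0]},
    {"xyz": [-0.0042, 0, -0.0091], "angular": [0, 0, 0]},
    {"xyz": [-0.0042, 0, -0.0091], "angular": [0, 0, 0]},
    {"xyz": [0.012, 0.006, -0.0055], "angular": [0, 0, 0]},
    {"xyz": [0.018, 0.009, -0.008], "angular": [0, 0, 0]},
    {"xyz": [0.02, 0.01, -0.009], "angular": [0, 0, 0]},
    {"xyz": [0.02, 0.01, -0.009], "angular": [0, 0, 0]},
    {"xyz": [0.02, 0.01, -0.009], "angular": [0, 0, 0]},
    {"xyz": [0.018, 0.0086, -0.0085], "angular": [0, 0, 0]},
    {"xyz": [0, 0, 0], "angular": [0, 0, 0]}
  ]
}}

```text
time_s: 34.63
eef_pos: [0.4533, 0.0253, 0.0452]
orientation: [0.174, 0.56, 0.801, -0.121]
ft_force: [0.1, 0.3, -0.4]
opening: 0.667
```

```bash
cat > cup.py <<'E'
from h import *
s=status.observe(); M=R.from_quat(s["orientation"][[1,2,3,0]]).as_matrix(); print(s["eef_pos"].round(4),s["opening"],s["joint_positions"].round(2)); print("down 10mm in tool",(M.T@[0,0,-.01]).round(4))
for n in("side","top"):
    c=camera(n); P=world(c); h=cv2.cvtColor(c["img"],cv2.COLOR_BGR2HSV)
    m=(c["range_z"]>0)&(h[...,0]>22)&(h[...,0]<34)&(h[...,1]>170)&(h[...,2]>110)&(P[...,0]>.38)&(P[...,0]<.72)&(P[...,1]>-.15)&(P[...,1]<.2)&(P[...,2]>.03)
    q=P[m]
    if len(q)<10: print(n,"lid not seen"); continue
    print(n,len(q),"lid",np.percentile(q,[1,99],axis=0).round(3).tolist())
    t=q[q[:,2]>np.percentile(q[:,2],98)-.008]; A=np.c_[t[:,:2],np.ones(len(t))]; k=np.linalg.lstsq(A,t[:,2],rcond=None)[0]; print("top slope",k[:2].round(3))
    if n=="side": side=c
E
python3 cup.py
```

```text
[0.4533 0.0253 0.0452] 0.6667523073701899 [ 0.52  0.25 -1.12  2.13  0.72  1.14 -0.64]
down 10mm in tool [ 0.0041 -0.      0.0091]
side 263 lid [[0.419, 0.016, 0.083], [0.474, 0.073, 0.094]]
top slope [ 0.04  -0.029]
top lid not seen
```

Request:
{"method": "servo_tool", "body": {
  "moves": [
    {"xyz": [0.0041, 0, 0.0091], "angular": [0, 0, 0]},
    {"xyz": [0.0041, 0, 0.0091], "angular": [0, 0, 0]},
    {"xyz": [0.002, 0, 0.0045], "angular": [0, 0, 0]},
    {"xyz": [0.0016, 0, 0.0037], "angular": [0, 0, 0]},
    {"xyz": [0, 0, 0], "angular": [0, 0, 0]},
    {"xyz": [0, 0, 0], "angular": [0, 0, 0]},
    {"xyz": [0, 0, 0], "angular": [0, 0, 0]}
  ]
}}

```text
time_s: 35.32
eef_pos: [0.453, 0.0201, 0.0166]
orientation: [0.175, 0.561, 0.8, -0.122]
ft_force: [-0.1, -0.5, -0.3]
opening: 0.67
```

Request:
{"method": "servo_tool", "body": {
  "moves": [
    {"xyz": [0, 0, 0], "angular": [0, 0, 0]},
    {"xyz": [0, 0, 0], "angular": [0, 0, 0]},
    {"xyz": [0, 0, 0], "angular": [0, 0, 0]},
    {"xyz": [0, 0, 0], "angular": [0, 0, 0]},
    {"xyz": [0, 0, 0], "angular": [0, 0, 0]},
    {"xyz": [0, 0, -0.01], "angular": [0, 0, 0]},
    {"xyz": [0, 0, -0.025], "angular": [0, 0, 0]},
    {"xyz": [0, 0, -0.035], "angular": [0, 0, 0]},
    {"xyz": [0, 0, -0.03], "angular": [0, 0, 0]},
    {"xyz": [0, 0, -0.02], "angular": [0, 0, 0]}
  ],
  "gripper": -1
}}

```text
time_s: 36.15
eef_pos: [0.4359, 0.0699, 0.1282]
orientation: [0.175, 0.56, 0.8, -0.121]
ft_force: [0.7, -0.1, 0.1]
opening: 1.0
```

Request:
{"method": "servo_tool", "body": {
  "moves": [
    {"xyz": [0, 0, 0], "angular": [0, 0.1, 0]},
    {"xyz": [0, 0, 0], "angular": [0, 0.115, 0]},
    {"xyz": [0, 0, 0], "angular": [0, 0.115, 0]},
    {"xyz": [0, 0, 0], "angular": [0, 0.1, 0]},
    {"xyz": [0, 0, 0], "angular": [0, 0, 0.12]},
    {"xyz": [0, 0, 0], "angular": [0, 0, 0.12]},
    {"xyz": [0, 0, 0], "angular": [0, 0, 0.1]},
    {"xyz": [0, 0, 0], "angular": [0, 0, 0]},
    {"xyz": [0, 0, 0], "angular": [0, 0, 0]}
  ]
}}

```text
time_s: 36.9
eef_pos: [0.4357, 0.0678, 0.1258]
orientation: [0.001, 0.703, 0.711, -0.001]
ft_force: [-0.2, 0.6, 0.4]
opening: 1.0
```

```bash
python3 cup.py; python3 -c "
from h import *
delta(.447,.042,.008,0)"
```

```text
[0.4357 0.0678 0.1258] 1.0003987722223155 [ 0.83  0.   -1.06  2.    0.01  1.14 -0.22]
down 10mm in tool [ 0.   -0.    0.01]
side 258 lid [[0.422, 0.012, 0.052], [0.476, 0.069, 0.063]]
top slope [ 0.018 -0.042]
top lid not seen
t 37.0 pos [0.4356 0.0676 0.1256] jaw 0.6 tool dxyz [-0.0254  0.011   0.1177] turn z 0.011 tilt tool xy [ 0.0029 -0.0007] q7 -0.22
```

Request:
{"method": "servo_tool", "body": {
  "moves": [
    {"xyz": [-0.015, 0.006, 0], "angular": [0, 0, 0.011]},
    {"xyz": [-0.0155, 0.0055, 0], "angular": [0, 0, 0]},
    {"xyz": [0, 0, 0.015], "angular": [0, 0, 0]},
    {"xyz": [0, 0, 0.025], "angular": [0, 0, 0]},
    {"xyz": [0, 0, 0.028], "angular": [0, 0, 0]},
    {"xyz": [0, 0, 0.025], "angular": [0, 0, 0]},
    {"xyz": [0, 0, 0.016], "angular": [0, 0, 0]},
    {"xyz": [0, 0, 0.008], "angular": [0, 0, 0]},
    {"xyz": [0, 0, 0], "angular": [0, 0, 0]},
    {"xyz": [0, 0, 0], "angular": [0, 0, 0]}
  ]
}}

```text
time_s: 37.83
eef_pos: [0.4476, 0.0362, 0.0087]
orientation: [0.001, 0.708, 0.706, -0.001]
ft_force: [-0.3, 0.1, 0.4]
opening: 1.001
```

Request:
{"method": "servo_tool", "body": {
  "moves": [
    {"xyz": [0, 0, 0], "angular": [0, 0, 0]},
    {"xyz": [0, 0, 0], "angular": [0, 0, 0]},
    {"xyz": [0, 0, 0], "angular": [0, 0, 0]},
    {"xyz": [0, 0, 0], "angular": [0, 0, 0]},
    {"xyz": [0, 0, 0], "angular": [0, 0, 0]},
    {"xyz": [0, 0, 0], "angular": [0, 0, 0]},
    {"xyz": [0, 0, 0], "angular": [0, 0, 0]},
    {"xyz": [0, 0, 0], "angular": [0, 0, 0]}
  ],
  "gripper": 1
}}

```text
time_s: 38.5
eef_pos: [0.4476, 0.0365, 0.0087]
orientation: [0.001, 0.709, 0.706, -0.001]
ft_force: [-0.2, -0.4, 4.7]
opening: 0.663
```

Request:
{"method": "servo_tool", "body": {
  "moves": [
    {"xyz": [0, 0, -0.01], "angular": [0, 0, 0]},
    {"xyz": [0, 0, -0.025], "angular": [0, 0, 0]},
    {"xyz": [0, 0, -0.03], "angular": [0, 0, 0]},
    {"xyz": [0, 0, -0.025], "angular": [0, 0, 0]},
    {"xyz": [0.008, 0.02, 0], "angular": [0, 0, 0]},
    {"xyz": [0.012, 0.032, 0], "angular": [0, 0, 0]},
    {"xyz": [0.014, 0.035, 0], "angular": [0, 0, 0]},
    {"xyz": [0.014, 0.035, 0], "angular": [0, 0, 0]},
    {"xyz": [0.014, 0.035, 0], "angular": [0, 0, 0]},
    {"xyz": [0.012, 0.03, 0], "angular": [0, 0, 0]}
  ]
}}

```text
time_s: 39.33
eef_pos: [0.6362, 0.1106, 0.0981]
orientation: [0.001, 0.709, 0.705, -0.001]
ft_force: [-0.2, 0.1, -0.0]
opening: 0.661
```

Request:
{"method": "servo_tool", "body": {
  "moves": [
    {"xyz": [0.003, 0.0095, 0], "angular": [0, 0, 0]},
    {"xyz": [0, 0, 0.02], "angular": [0, 0, 0]},
    {"xyz": [0, 0, 0.02], "angular": [0, 0, 0]},
    {"xyz": [0, 0, 0], "angular": [0, 0, 0]},
    {"xyz": [0, 0, 0], "angular": [0, 0, 0]}
  ]
}}

```text
time_s: 39.75
eef_pos: [0.6432, 0.1125, 0.058]
orientation: [0.0, 0.708, 0.706, -0.002]
ft_force: [0.1, 0.5, 0.8]
opening: 0.665
```

```bash
python3 cup.py; python3 -c "
from h import *
delta(.644,.1135,.0135,0)"
```

```text
[0.6432 0.1125 0.058 ] 0.6653960004814582 [ 0.41  0.61 -0.9   1.57  0.5   1.21 -0.59]
down 10mm in tool [0.   0.   0.01]
side 245 lid [[0.615, 0.089, 0.102], [0.672, 0.145, 0.116]]
top slope [ 0.012 -0.042]
top lid not seen
t 39.85 pos [0.6445 0.1129 0.0599] jaw -0.2 tool dxyz [ 0.0007 -0.0005  0.0463] turn z -0.004 tilt tool xy [ 0.0023 -0.0015] q7 -0.59
```

Cup is upright over the blue tray. Lowering, releasing and lifting clear.

Request:
{"method": "servo_tool", "body": {
  "moves": [
    {"xyz": [0, 0, 0.012], "angular": [0, 0, 0]},
    {"xyz": [0, 0, 0.013], "angular": [0, 0, 0]},
    {"xyz": [0, 0, 0.01], "angular": [0, 0, 0]},
    {"xyz": [0, 0, 0.006], "angular": [0, 0, 0]},
    {"xyz": [0, 0, 0.003], "angular": [0, 0, 0]},
    {"xyz": [0, 0, 0.0015], "angular": [0, 0, 0]},
    {"xyz": [0, 0, 0], "angular": [0, 0, 0]},
    {"xyz": [0, 0, 0], "angular": [0, 0, 0]}
  ]
}}

```text
time_s: 40.52
eef_pos: [0.6441, 0.1129, 0.013]
orientation: [0.001, 0.708, 0.706, -0.001]
ft_force: [-1.7, -0.6, 1.6]
opening: 0.662
```

Request:
{"method": "servo_tool", "body": {
  "moves": [
    {"xyz": [0, 0, 0], "angular": [0, 0, 0]},
    {"xyz": [0, 0, 0], "angular": [0, 0, 0]},
    {"xyz": [0, 0, 0], "angular": [0, 0, 0]},
    {"xyz": [0, 0, 0], "angular": [0, 0, 0]},
    {"xyz": [0, 0, 0], "angular": [0, 0, 0]},
    {"xyz": [0, 0, -0.01], "angular": [0, 0, 0]},
    {"xyz": [0, 0, -0.03], "angular": [0, 0, 0]},
    {"xyz": [0, 0, -0.035], "angular": [0, 0, 0]},
    {"xyz": [0, 0, -0.035], "angular": [0, 0, 0]},
    {"xyz": [0, 0, -0.03], "angular": [0, 0, 0]}
  ],
  "gripper": -1
}}

```text
time_s: 41.35
eef_pos: [0.6442, 0.1136, 0.1561]
orientation: [0.001, 0.708, 0.706, -0.0]
ft_force: [0.1, -0.3, 0.1]
opening: 0.998
```

Request:
{"method": "servo_tool", "body": {
  "moves": [
    {"xyz": [0, -0.02, -0.02], "angular": [0, 0, 0]},
    {"xyz": [0, -0.035, -0.02], "angular": [0, 0, 0]},
    {"xyz": [0, -0.038, 0], "angular": [0, 0, 0]},
    {"xyz": [0, -0.038, 0], "angular": [0, 0, 0]},
    {"xyz": [0, -0.038, 0], "angular": [0, 0, 0]},
    {"xyz": [0, -0.02, 0], "angular": [0, 0, 0]},
    {"xyz": [0, 0, 0], "angular": [0, 0, 0]},
    {"xyz": [0, 0, 0], "angular": [0, 0, 0]},
    {"xyz": [0, 0, 0], "angular": [0, 0, 0]}
  ]
}}

```text
time_s: 42.1
eef_pos: [0.4558, 0.1136, 0.1935]
orientation: [0.002, 0.709, 0.705, -0.001]
ft_force: [1.2, 0.3, -0.0]
opening: 1.001
```

```bash
cat > fin.py <<'E'
from h import *
c=camera("side");P=world(c);t=camera("top");T=world(t)
for n,x,y,lo,hi,r in(("cup lid",.644,.1135,.045,.09,.04),("drop far",.603,.209,.075,.13,.025),("drop near",.547,.223,.075,.13,.025),("stop far",.6,.0065,.018,.06,.026),("stop near",.5435,.0175,.018,.06,.026),("cyl",.379,-.161,.06,.2,.03)):
    for v,Q,k in(("side",P,c),("top",T,t)):
        a=Q[(k["range_z"]>0)&(np.hypot(Q[...,0]-x,Q[...,1]-y)<r)&(Q[...,2]>lo)&(Q[...,2]<hi)]
        if len(a): q=np.percentile(a,[1,99],axis=0); print(n,v,len(a),"mid",((q[0]+q[1])/2).round(3)[:2],"zmax",q[1,2].round(3))
print(status.observe()["eef_pos"].round(3))
cv2.imwrite("pics/fin.png",cv2.hconcat([cv2.resize(c["img"][60:260,130:400],(540,400)),cv2.resize(t["img"][120:260,165:265],(260,400))]))
E
python3 fin.py
```

```text
cup lid side 315 mid [0.645 0.117] zmax 0.068
cup lid top 347 mid [0.648 0.114] zmax 0.07
drop far side 125 mid [0.602 0.214] zmax 0.105
drop far top 68 mid [0.6  0.21] zmax 0.106
drop near side 133 mid [0.547 0.224] zmax 0.105
stop far side 89 mid [0.601 0.008] zmax 0.032
stop far top 105 mid [0.598 0.006] zmax 0.034
stop near side 93 mid [0.546 0.019] zmax 0.032
stop near top 104 mid [0.543 0.014] zmax 0.034
cyl side 392 mid [ 0.382 -0.163] zmax 0.174
cyl top 252 mid [ 0.378 -0.165] zmax 0.178
[0.456 0.114 0.193]
```

View pics/fin.png

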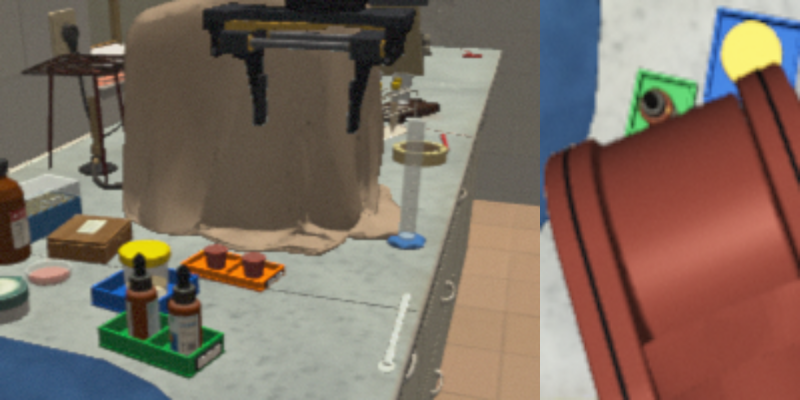

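The final view shows the cup in the blue tray (145,265) and the droppers in the green bays (142,305 and 185,320). The stoppers are in the orange bays (215,257 and 254,265), and the cylinder is upright (410,190). Everything measures within tolerance and the robot is clear.

```bash
python3 -c "
from bench import robot
print(robot.hand_in())"
```

```text
the job is handed in; nothing more can be done
None
```

I cleared the row and handed the job in at about 42 s of the 141 s allowed. `hand_in` gave no verdict, so what follows rests on my own camera checks.

**Placement:** the last pictures show everything upright in its bay. The cup sits about 4 mm or less from the blue tray's centre. The droppers and stoppers are within about 5 mm of their bay centres. Their top heights match standing on the tray floors. The top camera could not see the near dropper because the arm was in the way, so that one is confirmed by the side camera only.

**Cylinder:** it is still upright, within about 4 mm of where I first measured it.

**Disagreements with what was given:**
- **Finger tips:** the cameras showed them about 29 mm short of the reported TCP along the tool axis, open or shut. I corrected for this in every grasp.
- **Beige drape:** it reaches closer than stated, to about y = -0.08 beside the orange tray. I drew the cup out with the tool leaned 25°, set it down on open bench, then regrasped it vertically to place it.
- **Side camera:** it reads objects about 3 mm toward itself compared with the top camera, well inside the tolerances.

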